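# Load the brush steriliser pot in the sausage room

## Task

Pull the heater switch to off, then slide the pot, without lifting it, from the red heating ring to the white ring. Leave it there while you stand every brush upright in it, bristles down on the pot's floor; then slide the loaded pot, still without lifting it, back inside the red ring and push the switch fully on. Do not knock over or push away the jar, bottles and other things standing about.

Things in the scene. Friction and masses are not known exactly. Their poses are not given: they have to be found in the camera images.
- pot: loose aluminium pot, 0.75 kg, 140 mm across, 115 mm tall, wall 4 mm, floor 5 mm, open top. A thin steel cross along its x and y axes, up to 105 mm above the table, makes four cells; a brush fits in each, best 27 mm along x and 27 mm along y from the pot's axis. Origin: centre of its underside, at table height; z up; the handle points along -x
- pot_handle (a point): grip point on the pot's straight black handle, 160 mm from the pot's axis and 85 mm above the table; the bar is 18 mm wide, 14 mm thick and runs along the pot's x axis, from the wall to 208 mm from the axis
- heat_ring: red ring, inner radius 95 mm, painted on the black hob that lies flush in the table: the heating zone. Origin: its centre, at table height. The hob and rings do not stick out
- load_ring: white ring, inner radius 95 mm, on the same hob: the loading zone. Origin: its centre, at table height
- switch (a joint): heater switch: angle of an upright lever in rad, 0 = off (leans towards the robot, -x), 1.0 = on (leans away, +x); stays where it is left; its hinge runs along y, 22 mm above the table
- switch_tip (a point): centre of the red ball (26 mm across) at the top of the switch lever, 80 mm from the hinge; the lever stands on a grey block 70 x 50 x 25 mm that is fixed to the table
- brush_blue: hygiene brush with blue handle (may be absent), 70 g, 190 mm long, balancing at its middle, 26 mm thick, lying flat on the table at the start. Origin: middle of its length, width and thickness. Its x axis runs from the bristle head to the handle: the blue handle (26 x 26 mm) from x = -11 to +95 mm, the white bristle head (36 mm wide along y, 26 mm along z) from x = -95 to -11 mm
- brush_blue_tip (a point): middle of the end face of the bristle head of the blue brush, 95 mm from its origin
- brush_green: hygiene brush with green handle (may be absent), 70 g, 190 mm long, balancing at its middle, 26 mm thick, lying flat on the table at the start. Origin: middle of its length, width and thickness. Its x axis runs from the bristle head to the handle: the green handle (26 x 26 mm) from x = -11 to +95 mm, the white bristle head (36 mm wide along y, 26 mm along z) from x = -95 to -11 mm
- brush_green_tip (a point): middle of the end face of the bristle head of the green brush, 95 mm from its origin
- brush_red: hygiene brush with red handle (may be absent), 70 g, 190 mm long, balancing at its middle, 26 mm thick, lying flat on the table at the start. Origin: middle of its length, width and thickness. Its x axis runs from the bristle head to the handle: the red handle (26 x 26 mm) from x = -11 to +95 mm, the white bristle head (36 mm wide along y, 26 mm along z) from x = -95 to -11 mm
- brush_red_tip (a point): middle of the end face of the bristle head of the red brush, 95 mm from its origin
- brush_yellow: hygiene brush with yellow handle (may be absent), 70 g, 190 mm long, balancing at its middle, 26 mm thick, lying flat on the table at the start. Origin: middle of its length, width and thickness. Its x axis runs from the bristle head to the handle: the yellow handle (26 x 26 mm) from x = -11 to +95 mm, the white bristle head (36 mm wide along y, 26 mm along z) from x = -95 to -11 mm
- brush_yellow_tip (a point): middle of the end face of the bristle head of the yellow brush, 95 mm from its origin
- spice_jar: glass spice jar with red lid, 60 mm across, 85 mm tall; a bystander, origin at the centre of its underside, z up
- spray_bottle: bottle with blue cap, 68 mm across, 150 mm tall; a bystander, origin at the centre of its underside, z up
- filling_horn: metal sausage filling horn standing on its 64 mm flange, 110 mm tall; a bystander, origin at the centre of its underside, z up
- spice_bowl: white bowl, 90 mm across, 45 mm tall; a bystander, origin at the centre of its underside, z up
- can: can, 70 mm across, 90 mm tall; a bystander, origin at the centre of its underside, z up
Mind the look-alikes: they are no part of the job. What is shaped like the brush_yellow but orange or purple is not meant.

How it is judged (in metres and radians):
On the way, in this order (a step that is already met when the one before it is completed fails the run):
1. heater switched off while the pot still stands in the red ring (value of joint switch below 0.2 rad and horizontal distance between pot and heat_ring below 0.02 m), for 0.2 s.
2. pot stands inside the white ring, heater off (value of joint switch below 0.2 rad and horizontal distance between pot and load_ring below 0.02 m), for 0.3 s.
3. every brush stands in the pot, bristles down, the pot still inside the white ring and the heater off (all of step 2 and angle between each of brush_blue, brush_green, brush_red, brush_yellow's own x axis and vertical below 0.5 rad and horizontal distance between each of brush_blue_tip, brush_green_tip, brush_red_tip, brush_yellow_tip and pot below 0.068 m and height (world z) of each of brush_blue_tip, brush_green_tip, brush_red_tip, brush_yellow_tip below 0.04 m), for 0.3 s.
4. loaded pot back inside the red ring, heater still off (all of step 1 and angle between each of brush_blue, brush_green, brush_red, brush_yellow's own x axis and vertical below 0.5 rad and horizontal distance between each of brush_blue_tip, brush_green_tip, brush_red_tip, brush_yellow_tip and pot below 0.068 m and height (world z) of each of brush_blue_tip, brush_green_tip, brush_red_tip, brush_yellow_tip below 0.04 m), for 0.3 s.
At the end, for the whole second after the job is handed in: Pot inside the red ring (centres within 20 mm), upright (0.15 rad), still (0.02 m/s); every brush in it bristles down (head end below 40 mm and within 68 mm of the pot axis), within 0.5 rad of upright, not falling (below 0.15 m/s); switch on (above 0.8 rad); all let go (value of joint switch above 0.8 rad and horizontal distance between pot and heat_ring below 0.02 m and angle between each of brush_blue, brush_green, brush_red, brush_yellow's own x axis and vertical below 0.5 rad and horizontal distance between each of brush_blue_tip, brush_green_tip, brush_red_tip, brush_yellow_tip and pot below 0.068 m and height (world z) of each of brush_blue_tip, brush_green_tip, brush_red_tip, brush_yellow_tip below 0.04 m and angle between pot's own z axis and vertical below 0.15 rad and linear speed of pot below 0.02 m/s and linear speed of each of brush_blue, brush_green, brush_red, brush_yellow below 0.15 m/s); the robot touches nothing.
It fails at once if the pot is lifted (over 20 mm) or tipped (over 0.3 rad) (height (world z) of pot above 0.02 m or angle between pot's own z axis and vertical above 0.3 rad).
It fails at once if a bystander is knocked over or shifted by more than 40 mm (distance of any of spice_jar, spray_bottle, filling_horn, spice_bowl, can from where it was at the start of the episode above 0.04 m or angle between any of spice_jar, spray_bottle, filling_horn, spice_bowl, can's own z axis and vertical above 0.5 rad).
Of brush_blue, brush_green, brush_red, brush_yellow only 3 to 4 are there at a start; the rules pass over those that are not, and their reading is None.
At some moment in a run one of brush_blue, brush_green, brush_red, brush_yellow may be knocked a few centimetres aside while the robot is not near it.
Once in a run the grip may slacken for a moment while it holds something.
It also fails if it takes over 210 s, if anything falls off the work surface, if the arm or the gripper's body presses on something with over 40 N, if the wrist force passes 120 N, or if a joint passes its speed limit or range.

## Robot

A 7-joint arm with a two-finger parallel gripper is mounted at the origin on the work surface. World frame = base frame: x ahead of the robot, y to its left, z up, the work surface at z = 0. Lengths are in mm, angles in degrees, forces in N, time in s.
With the tool pointing down it reaches from about 400 to 850 mm from the base axis. Payload 6.9 kg.
Tool frame: the origin (TCP) lies at the very end of the fingers, on their centre line; the grasp point (between the pads) lies 19 mm behind it (pinch_z is the distance from the TCP to the grasp point, in mm); z points along the fingers, y is the line along which they close (so a half turn about z gives the same grasp; the last joint's range is limited). The gripper opens to 85 mm and grips with 20 to 120 N. Pads are 22 mm wide; open, the fingers measure 114 mm over their backs; the gripper's body (76 mm by 85 mm) begins 54 mm behind the grasp point. The pads swing forward as they close: fully open they stand 13 mm farther back than shut.
Start: joints at [-57.153, 29.078, -13.613, 85.955, 7.202, 65.827, -8.869], TCP at [281.843, 557.831, 231.275] pointing down, gripper open.
Joint ranges: [-176.47, 176.47], [-13.61, 117.27], [-81.72, 77.17], [0.22, 143.17], [-87.28, 267.28], [10, 112.55], [-165.47, 165.47]. Speed limits (degrees/s): [136.94, 136.94, 180, 180, 180, 180, 180].

## Interface

Orientations are given as [roll, pitch, yaw] about the fixed x, y, z axes, in that order (R = Rz(yaw) Ry(pitch) Rx(roll)).
In Python, from bench import * gives the robot as it stands.
- The arm moves only by the tool step_arm, never from a script. Its argument "plan" is a list of rows, each an object of numbers: "dx", "dy", "dz": the shift along the world's x, y, z normalised to -1 to 1, where 1 is 0.8 m; "rx", "ry", "rz": the turn, a rotation vector about the world's x, y, z normalised to -1 to 1, where 1 is pi rad. In form: [{"dx": .., "dy": .., "dz": .., "rx": .., "ry": .., "rz": ..}, ...]. A call has exactly 10 rows; each row is the pose to reach, as a shift and turn from the pose commanded when the call began, turning the shorter way round; what a row does not reach only later rows make up. A row lasts 1/12 s, in which the tool goes at most 41.7 mm and 7.16 degrees, less where a joint would pass 70% of its speed; a pose out of reach is approached as far as the arm can. A call with a number of a shift or a turn outside -1 to 1 is refused whole. A call with a gripper value outside its range is refused whole. "fingers" is the opening, from -1 (shut) to 1 (fully open), set as the call begins (left out, the last holds). The fingers move at their own pace and stop on an object; "newtons" is the grip in N (left out, the last holds). Time passes only in rows, so rows that repeat a pose let the fingers close, or fill a call up. It gives the time, the measured TCP pose, the force, the opening and the grip force at its end, in the units of the state.
- read_state(): the state, without advancing time (a new reading comes with each control period).
- get_image(name): name is "scene" or "top" or "wrist"; returns the picture (420x560x3 uint8, red, green, blue); there is no depth.
- camera_info(name): a dict with "fx", "fy", "cx", "cy" (pixels), "world_from_camera" (4x4, takes a point from camera to world coordinates). Camera axes: x right, y up, looking along -z (the intrinsics and any distortion apply to the point x, -y, -z); pixel columns grow to the right and rows downward; lengths in mm; the calibration is good to about 2 mm. The wrist camera is an equidistant fisheye: a pixel r from the principal point sees the ray r / f radians off the axis. A picture is of the moment at which its call begins: read the wrist's pose just before it. camera_info takes no time and is no camera call; for the wrist camera it gives the pose at the moment of the call.
- sign_off(): hands the job in; it is judged then, once.
The state is a dict: "t": time; "qpos": joint angles; "qvel": joint speeds; "effort": joint torques, N m; "tool_pos": TCP position; "ee_rot": TCP orientation; "ft_force": force on the tool from outside, world axes, zero at the start; "wrist_torque": the same for the moment, N m; "width": finger opening in mm; "finger_force": force on a finger pad.
Only numpy, scipy, OpenCV 4.12 (cv2) and the standard library are available. Lean on these libraries where they do the work, as an engineer would, in place of code of your own. Each camera call takes 0.05 s, during which the arm holds its last target. There are 200 camera calls.

## Working session

There is one attempt and no reset: what is moved stays moved. The work goes in short steps, Python scripts to look and compute and a tool call to move; the robot and the scene stay as the last step left them, time stands still between calls to the robot, and variables do not carry over. Pictures are saved under pics/ and viewed, at most 14 in all, crops included, and the job is handed in when it is done.

Besides the shell and the picture viewer there is one more tool, called after ">>>" as name(argument=value, ...) on one line, values as JSON. step_arm: Moves the arm, as the interface text tells. Its arguments: {"type":"object","properties":{"plan":{"type":"array"},"fingers":{"type":"number"},"newtons":{"type":"number"}},"required":["plan"]}

```bash
mkdir -p pics; ls; cat > h.py <<'E'
from bench import *
import numpy as np, cv2
def save(name,fn):
    im=get_image(name); cv2.imwrite('pics/'+fn,im[:,:,::-1]); return im
def ray(name,px,ci=None):
    ci=ci or camera_info(name); u,v=px
    x=(u-ci['cx'])/ci['fx']; y=(v-ci['cy'])/ci['fy']
    if name=='wrist':
        r=np.hypot(x,y); s=np.sin(r)/r if r>1e-9 else 1
        d=np.array([x*s,-y*s,-np.cos(r)])
    else: d=np.array([x,-y,-1.])
    M=np.array(ci['world_from_camera']); d=M[:3,:3]@d
    return M[:3,3],d/np.linalg.norm(d)
def onz(name,px,z,ci=None):
    o,d=ray(name,px,ci); return o+d*(z-o[2])/d[2]
E
python3 - <<'E'
from h import *
print(read_state())
for n in('scene','top','wrist'):
    ci=camera_info(n); print(n,{k:(np.round(v,3).tolist()) for k,v in ci.items()}); save(n,n+'0.png')
E
```

```text
pics
{'t': 0.0, 'qpos': array([-57.15061721,  29.12528551, -13.60856746,  86.00882029,
         7.20271334,  65.82685687,  -8.87131453]), 'qvel': array([-0.05185199, -0.13671215,  0.04083559, -0.07325629,  0.08771225,
       -0.05354383,  0.00051829]), 'effort': array([ 1.13019967e-03, -6.20604300e+01, -2.18642771e+00, -2.49653649e+01,
        1.25548110e-02,  1.23116720e-02,  9.98173022e-06]), 'tool_pos': array([281.69508205, 557.35464107, 230.43138408]), 'ee_rot': array([-1.79897946e+02,  2.81490773e-03,  1.53194151e+02]), 'ft_force': array([0.22769375, 0.52707087, 0.17398902]), 'wrist_torque': array([ 0.03376324, -0.03871108, -0.01260509]), 'finger_force': 0.0, 'width': 85.55675756590807}
scene {'fx': 395.473, 'fy': 395.473, 'cx': 282.983, 'cy': 209.173, 'world_from_camera': [[0.784, -0.352, 0.511, 1123.377], [0.621, 0.435, -0.652, -798.096], [0.007, 0.829, 0.56, 727.587], [0.0, 0.0, 0.0, 1.0]]}
top {'fx': 405.998, 'fy': 405.998, 'cx': 274.083, 'cy': 209.128, 'world_from_camera': [[0.016, 0.993, -0.114, 404.681], [-1.0, 0.016, -0.002, -18.515], [-0.0, 0.114, 0.993, 1198.649], [0.0, 0.0, 0.0, 1.0]]}
wrist {'fx': 325.192, 'fy': 325.192, 'cx': 276.764, 'cy': 208.76, 'world_from_camera': [[0.451, -0.858, -0.245, 219.127], [0.893, 0.433, 0.126, 588.633], [-0.001, -0.276, 0.961, 373.739], [0.0, 0.0, 0.0, 1.0]]}
```

View pics/top0.png

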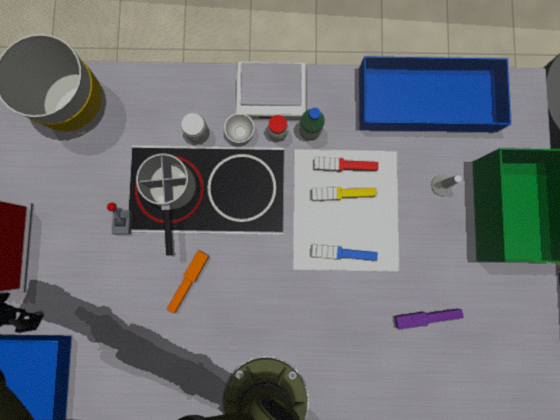

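View pics/scene0.png

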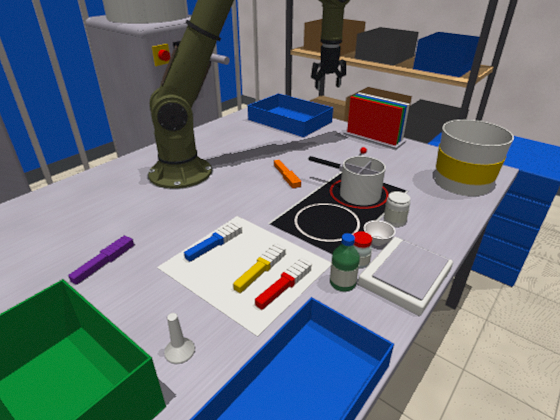

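Top view: the pot is at (165,181) in the red ring (168,190). The white ring is at (241,188) and the switch ball at (112,207), on its block at (121,222).

Brush candidates: red (345,164), yellow (343,193), blue (343,253), orange (188,281), purple (428,318). The last two are the look-alikes, so I'm choosing red, yellow and blue; there is no green.

Bristle heads point left (+y). Next I'll measure in both views.

```bash
cat >> h.py <<'E'
HUE={'red':[(0,6),(174,180)],'yellow':[(22,32)],'blue':[(102,122)],'green':[(45,75)]}
def mask(im,c,s=130,v=60):
    h=cv2.cvtColor(im,cv2.COLOR_RGB2HSV); m=0
    for a,b in HUE[c]: m=m|cv2.inRange(h,(a,s,v),(b,255,255))
    return m
def blob(m,near,rad):
    n,l,st,ce=cv2.connectedComponentsWithStats(m); 
    k=[i for i in range(1,n) if st[i,4]>8 and np.hypot(*(ce[i]-near))<rad]
    if not k: return None
    k=max(k,key=lambda i:st[i,4]); return ce[k],(l==k).astype(np.uint8)*255
def tri(p,q,a='top',b='scene'):
    o1,d1=ray(a,p);o2,d2=ray(b,q)
    s=np.linalg.lstsq(np.c_[d1,-d2],o2-o1,rcond=None)[0]
    A=o1+s[0]*d1;B=o2+s[1]*d2; return (A+B)/2,np.linalg.norm(A-B)
def ends(m):
    ys,xs=np.nonzero(m); P=np.c_[xs,ys].astype(float); c=P.mean(0)
    d=np.linalg.svd(P-c,full_matrices=False)[2][0]; t=(P-c)@d
    return c,c+d*t.min(),c+d*t.max()
E
python3 - <<'E'
from h import *
T=get_image('top');S=get_image('scene')
G={'red':((360,165),(276,290)),'yellow':((358,193),(252,274)),'blue':((358,254),(202,246))}
for c,(a,b) in G.items():
    ta=blob(mask(T,c),a,18); sb=blob(mask(S,c),b,22)
    p,e=tri(ta[0],sb[0]); print(c,'handle ctr',p.round(),e.round(1),'px',ta[0].round(),sb[0].round(),'bb',cv2.boundingRect(ta[1]))
    cc,u,v=ends(ta[1]); print('  ends z20',onz('top',u,20).round(),onz('top',v,20).round())
ta=blob(mask(T,'red'),(112,207),10);sb=blob(mask(S,'red'),(363,151),10)
print('ball',tri(ta[0],sb[0]),ta[0],sb[0])
# rings
hs=cv2.cvtColor(T,cv2.COLOR_RGB2HSV)
m=mask(T,'red',100,60);n=np.zeros_like(m);n[145:235,130:210]=m[145:235,130:210]
pts=cv2.findNonZero(n);e=cv2.fitEllipse(cv2.convexHull(pts));print('red ring',e,onz('top',e[0],0).round(1))
w=((T.min(2)>140)*255).astype(np.uint8);n=np.zeros_like(w);n[150:228,205:280]=w[150:228,205:280]
e=cv2.fitEllipse(cv2.convexHull(cv2.findNonZero(n)));print('white ring',e,onz('top',e[0],0).round(1))
for nm,im,(x,y,w_,h_) in(('pt',T,(95,135,200,140)),('ps',S,(300,120,140,130))):
    cv2.imwrite(f'pics/{nm}.png',cv2.resize(im[y:y+h_,x:x+w_,::-1],None,fx=4,fy=4,interpolation=cv2.INTER_CUBIC))
x=np.hstack([cv2.resize(T[150:280,295:400,::-1],(420,520)),cv2.resize(S[215:315,175:320,::-1],(380,520))]);cv2.imwrite('pics/br.png',x)
E
```

```text
red handle ctr [ 677. -261.   14.] 1.0 px [357. 165.] [274. 290.] bb (339, 158, 39, 13)
  ends z20 [ 677. -206.   20.] [ 674. -318.   20.]
yellow handle ctr [ 595. -255.   14.] 0.8 px [356. 192.] [251. 274.] bb (337, 187, 39, 13)
  ends z20 [ 591. -200.   20.] [ 596. -312.   20.]
blue handle ctr [ 413. -255.   14.] 1.0 px [356. 254.] [204. 247.] bb (337, 247, 40, 13)
  ends z20 [ 417. -200.   20.] [ 409. -313.   20.]
ball (array([531.98528617, 430.30491479,  95.81161123]), np.float64(2.276995603309974)) [111.28813559 206.54237288] [363.09677419 149.67741935]
red ring ((168.80638122558594, 188.982421875), (67.340087890625, 69.70497131347656), 57.5496826171875) [597.6 299.8   0. ]
white ring ((241.59881591796875, 187.5299072265625), (66.4101333618164, 67.36113739013672), 74.017578125) [605.5  82.4   0. ]
```

View pics/pt.png

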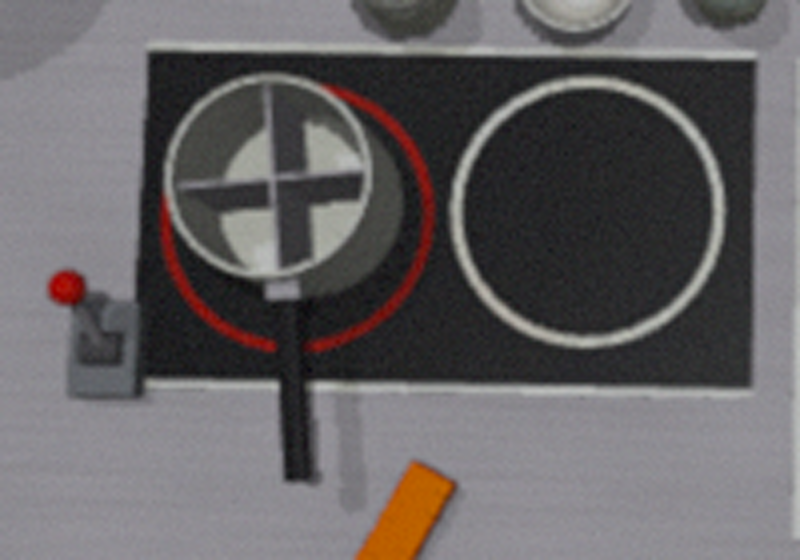

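View pics/ps.png

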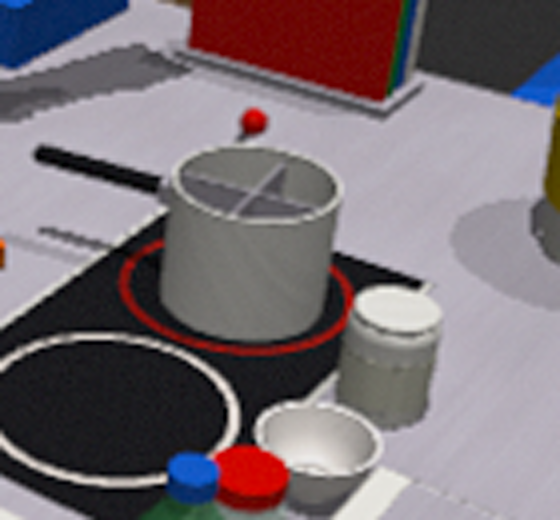

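View pics/br.png

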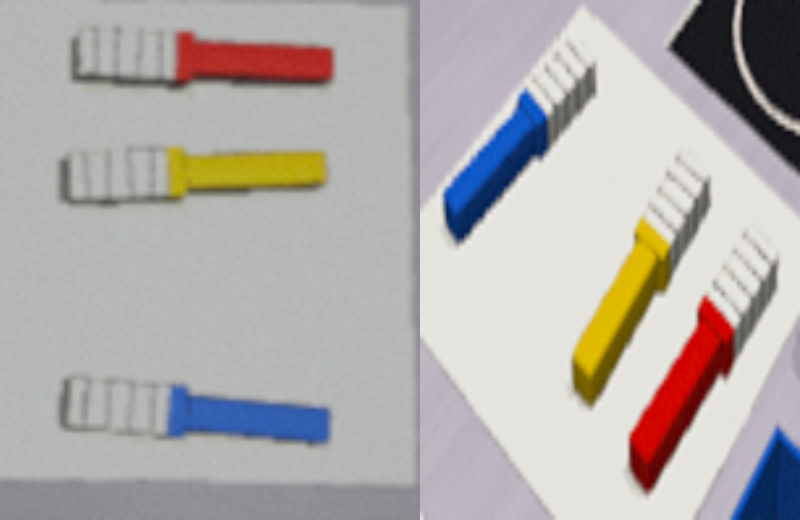

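The crop confirms the red, yellow and blue brushes, bristles toward the hob. The pot's cross centre is at about (163,180) in the top view, with the handle end at (169,255). Now the pot frame and switch block.

```bash
python3 - <<'E'
from h import *
f=lambda x,y:(95+x/4-.4,135+y/4-.4)
g=lambda x,y:(300+x/4-.4,120+y/4-.4)
print('rim top z115',onz('top',f(268,175),115).round(1),'cross z105',onz('top',f(272,182),105).round(1))
print('rim tri',tri(f(268,175),g(257,184)))
print('handle',onz('top',f(284,300),92).round(1),onz('top',f(298,480),92).round(1),'tri end',tri(f(298,478),g(42,154)))
print('block',[onz('top',f(*p),25).round() for p in((70,300),(140,302),(70,396),(140,396))])
print('orange',onz('top',f(415,465),20).round(),onz('top',f(455,485),20).round())
o=np.array([[0,0]])
S=camera_info('top')
for n,p in(('jar',(278,124)),('bottle',(313,113)),('bowl',(239,127)),('can',(194,124)),('horn',(458,180))):print(n,onz('top',p,90).round())
E
```

```text
rim top z115 [608.  290.1 115. ] cross z105 [605. 290. 105.]
rim tri (array([609.23324529, 291.49090834, 112.26370869]), np.float64(1.797524860726569))
handle [525.5 281.6  92. ] [403.  266.4  92. ] tri end (array([405.93098083, 269.87470908,  83.8078162 ]), np.float64(4.120871440581683))
block [array([530., 455.,  25.]), array([530., 404.,  25.]), array([460., 451.,  25.]), array([461., 401.,  25.])]
orange [415. 201.  20.] [401. 172.  20.]
jar [773. -23.  90.]
bottle [ 807. -121.   90.]
bowl [763.  86.  90.]
can [769. 213.  90.]
horn [ 621. -524.   90.]
```

>>> step_arm(plan=[{"dx": 0.06,"dy": -0.02,"dz": -0.01,"rx": 0,"ry": 0,"rz": 0.03},{"dx": 0.373,"dy": -0.16,"dz": -0.1,"rx": 0,"ry": 0,"rz": 0.149},{"dx": 0.373,"dy": -0.16,"dz": -0.1,"rx": 0,"ry": 0,"rz": 0.149},{"dx": 0.373,"dy": -0.16,"dz": -0.1,"rx": 0,"ry": 0,"rz": 0.149},{"dx": 0.373,"dy": -0.16,"dz": -0.1,"rx": 0,"ry": 0,"rz": 0.149},{"dx": 0.373,"dy": -0.16,"dz": -0.1,"rx": 0,"ry": 0,"rz": 0.149},{"dx": 0.373,"dy": -0.16,"dz": -0.1,"rx": 0,"ry": 0,"rz": 0.149},{"dx": 0.373,"dy": -0.16,"dz": -0.1,"rx": 0,"ry": 0,"rz": 0.149},{"dx": 0.373,"dy": -0.16,"dz": -0.1,"rx": 0,"ry": 0,"rz": 0.149},{"dx": 0.373,"dy": -0.16,"dz": -0.1,"rx": 0,"ry": 0,"rz": 0.149}], fingers=-1, newtons=40)

```text
t: 1.08
tool_pos: [583.2, 426.1, 149.2]
ee_rot: [-179.8, -0.0, 179.7]
ft_force: [-1.4, 0.8, 0.6]
width: -0.2
finger_force: 0.0
```

>>> step_arm(plan=[{"dz": -0.02},{"dz": -0.05},{"dz": -0.08},{"dz": -0.099},{"dz": -0.099},{"dz": -0.099},{"dx": -0.02,"dz": -0.099},{"dx": -0.04,"dz": -0.099},{"dx": -0.055,"dz": -0.099},{"dx": -0.07,"dz": -0.099}])

```text
validation failed for argument at $.pl...
```

>>> step_arm(plan=[{"dx": -0.015},{"dx": -0.03},{"dx": -0.045},{"dx": -0.05},{"dx": -0.055},{"dx": -0.055},{"dx": -0.055},{"dx": -0.055},{"dx": -0.055},{"dx": -0.055}])

```text
validation failed for argument at $.pl...
```

>>> step_arm(plan=[{"dx": 0,"dy": 0,"dz": -0.02,"rx": 0,"ry": 0,"rz": 0},{"dx": 0,"dy": 0,"dz": -0.05,"rx": 0,"ry": 0,"rz": 0},{"dx": 0,"dy": 0,"dz": -0.08,"rx": 0,"ry": 0,"rz": 0},{"dx": 0,"dy": 0,"dz": -0.099,"rx": 0,"ry": 0,"rz": 0},{"dx": 0,"dy": 0,"dz": -0.099,"rx": 0,"ry": 0,"rz": 0},{"dx": 0,"dy": 0,"dz": -0.099,"rx": 0,"ry": 0,"rz": 0},{"dx": -0.02,"dy": 0,"dz": -0.099,"rx": 0,"ry": 0,"rz": 0},{"dx": -0.04,"dy": 0,"dz": -0.099,"rx": 0,"ry": 0,"rz": 0},{"dx": -0.055,"dy": 0,"dz": -0.099,"rx": 0,"ry": 0,"rz": 0},{"dx": -0.07,"dy": 0,"dz": -0.099,"rx": 0,"ry": 0,"rz": 0}])

```text
t: 1.92
tool_pos: [524.3, 431.5, 74.8]
ee_rot: [179.8, 0.2, -179.9]
ft_force: [1.4, 0.3, 1.2]
width: 0.0
finger_force: 0.6
```

>>> step_arm(plan=[{"dx": -0.015,"dy": 0,"dz": 0,"rx": 0,"ry": 0,"rz": 0},{"dx": -0.03,"dy": 0,"dz": 0,"rx": 0,"ry": 0,"rz": 0},{"dx": -0.04,"dy": 0,"dz": 0,"rx": 0,"ry": 0,"rz": 0},{"dx": -0.045,"dy": 0,"dz": 0,"rx": 0,"ry": 0,"rz": 0},{"dx": -0.05,"dy": 0,"dz": 0,"rx": 0,"ry": 0,"rz": 0},{"dx": -0.053,"dy": 0,"dz": 0,"rx": 0,"ry": 0,"rz": 0},{"dx": -0.053,"dy": 0,"dz": 0,"rx": 0,"ry": 0,"rz": 0},{"dx": -0.053,"dy": 0,"dz": 0,"rx": 0,"ry": 0,"rz": 0},{"dx": -0.053,"dy": 0,"dz": 0,"rx": 0,"ry": 0,"rz": 0},{"dx": -0.053,"dy": 0,"dz": 0,"rx": 0,"ry": 0,"rz": 0}])

```text
t: 2.75
tool_pos: [483.1, 430.4, 72.7]
ee_rot: [179.9, 0.1, 180.0]
ft_force: [5.4, 2.3, 4.6]
width: -0.1
finger_force: 3.2
```

```bash
python3 - <<'E'
from h import *
print(read_state()['tool_pos'])
T=save('top','t1.png');S=save('scene','s1.png')
sb=blob(mask(S,'red'),(345,150),22);print(sb and sb[0], sb and onz('scene',sb[0],92))
E
```

```text
[483.09844468 430.44088975  72.70381393]
[345.59259259 144.92592593] [457.07669484 433.78203686  92.        ]
```

>>> step_arm(plan=[{"dx": 0.01,"dy": 0,"dz": 0,"rx": 0,"ry": 0,"rz": 0},{"dx": 0.02,"dy": 0,"dz": 0.02,"rx": 0,"ry": 0,"rz": 0},{"dx": 0.02,"dy": 0,"dz": 0.06,"rx": 0,"ry": 0,"rz": 0},{"dx": 0.02,"dy": 0,"dz": 0.1,"rx": 0,"ry": 0,"rz": 0},{"dx": 0.02,"dy": 0,"dz": 0.13,"rx": 0,"ry": 0,"rz": 0},{"dx": 0,"dy": -0.05,"dz": 0.13,"rx": 0,"ry": 0,"rz": 0.02},{"dx": -0.03,"dy": -0.1,"dz": 0.13,"rx": 0,"ry": 0,"rz": 0.038},{"dx": -0.04,"dy": -0.15,"dz": 0.13,"rx": 0,"ry": 0,"rz": 0.038},{"dx": -0.044,"dy": -0.198,"dz": 0.13,"rx": 0,"ry": 0,"rz": 0.038},{"dx": -0.044,"dy": -0.198,"dz": 0.13,"rx": 0,"ry": 0,"rz": 0.038}], fingers=1)

```text
t: 3.68
tool_pos: [444.9, 261.6, 174.8]
ee_rot: [-179.5, -0.3, -173.5]
ft_force: [-0.0, -1.5, -0.2]
width: 85.5
finger_force: 0.0
```

>>> step_arm(plan=[{"dx": 0,"dy": 0,"dz": -0.03,"rx": 0,"ry": 0,"rz": 0},{"dx": 0,"dy": 0,"dz": -0.06,"rx": 0,"ry": 0,"rz": 0},{"dx": 0,"dy": 0,"dz": -0.09,"rx": 0,"ry": 0,"rz": 0},{"dx": 0,"dy": 0,"dz": -0.12,"rx": 0,"ry": 0,"rz": 0},{"dx": 0,"dy": 0,"dz": -0.14,"rx": 0,"ry": 0,"rz": 0},{"dx": 0,"dy": 0,"dz": -0.14,"rx": 0,"ry": 0,"rz": 0},{"dx": 0,"dy": 0,"dz": -0.14,"rx": 0,"ry": 0,"rz": 0},{"dx": 0,"dy": 0,"dz": -0.14,"rx": 0,"ry": 0,"rz": 0},{"dx": 0,"dy": 0,"dz": -0.14,"rx": 0,"ry": 0,"rz": 0},{"dx": 0,"dy": 0,"dz": -0.14,"rx": 0,"ry": 0,"rz": 0}])

```text
t: 4.52
tool_pos: [447.2, 271.7, 65.1]
ee_rot: [180.0, 0.1, -173.2]
ft_force: [0.3, 0.8, 0.4]
width: 85.3
finger_force: 0.0
```

>>> step_arm(plan=[{"dx": 0,"dy": 0,"dz": 0,"rx": 0,"ry": 0,"rz": 0},{"dx": 0,"dy": 0,"dz": 0,"rx": 0,"ry": 0,"rz": 0},{"dx": 0,"dy": 0,"dz": 0,"rx": 0,"ry": 0,"rz": 0},{"dx": 0,"dy": 0,"dz": 0,"rx": 0,"ry": 0,"rz": 0},{"dx": 0,"dy": 0,"dz": 0,"rx": 0,"ry": 0,"rz": 0},{"dx": 0,"dy": 0,"dz": 0,"rx": 0,"ry": 0,"rz": 0},{"dx": 0,"dy": 0,"dz": 0,"rx": 0,"ry": 0,"rz": 0},{"dx": 0,"dy": 0,"dz": 0,"rx": 0,"ry": 0,"rz": 0},{"dx": 0,"dy": 0,"dz": 0,"rx": 0,"ry": 0,"rz": 0},{"dx": 0,"dy": 0,"dz": 0,"rx": 0,"ry": 0,"rz": 0}], fingers=-1, newtons=60)

```text
t: 5.35
tool_pos: [446.6, 271.5, 64.2]
ee_rot: [180.0, 0.0, -173.1]
ft_force: [-1.4, -1.1, 4.9]
width: 17.0
finger_force: 59.5
```

```bash
python3 - <<'E'
from h import *
T=save('top','t2.png');S=save('scene','s2.png')
x=np.hstack([cv2.resize(T[135:275,95:295,::-1],(400,280)),cv2.resize(S[120:250,280:440,::-1],(400,325))[:280]]);cv2.imwrite('pics/g2.png',x)
E
```

```text
(no output)
```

View pics/g2.png

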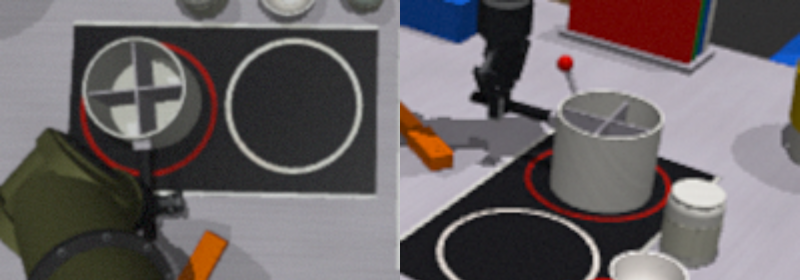

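>>> step_arm(plan=[{"dx": 0,"dy": -0.006,"dz": 0,"rx": 0,"ry": 0,"rz": -0.001},{"dx": 0,"dy": -0.016,"dz": 0,"rx": 0,"ry": 0,"rz": -0.003},{"dx": 0,"dy": -0.028,"dz": 0,"rx": 0,"ry": 0,"rz": -0.005},{"dx": 0,"dy": -0.04,"dz": 0,"rx": 0,"ry": 0,"rz": -0.007},{"dx": 0,"dy": -0.052,"dz": 0,"rx": 0,"ry": 0,"rz": -0.009},{"dx": 0,"dy": -0.064,"dz": 0,"rx": 0,"ry": 0,"rz": -0.011},{"dx": 0,"dy": -0.076,"dz": 0,"rx": 0,"ry": 0,"rz": -0.013},{"dx": 0,"dy": -0.088,"dz": 0,"rx": 0,"ry": 0,"rz": -0.015},{"dx": 0,"dy": -0.1,"dz": 0,"rx": 0,"ry": 0,"rz": -0.017},{"dx": 0,"dy": -0.112,"dz": 0,"rx": 0,"ry": 0,"rz": -0.019}])

```text
t: 6.28
tool_pos: [446.8, 181.1, 64.2]
ee_rot: [180.0, 0.0, -176.6]
ft_force: [0.2, 5.8, 3.2]
width: 16.7
finger_force: 59.5
```

>>> step_arm(plan=[{"dx": 0,"dy": -0.012,"dz": 0,"rx": 0,"ry": 0,"rz": -0.002},{"dx": 0,"dy": -0.024,"dz": 0,"rx": 0,"ry": 0,"rz": -0.004},{"dx": 0,"dy": -0.036,"dz": 0,"rx": 0,"ry": 0,"rz": -0.006},{"dx": 0,"dy": -0.048,"dz": 0,"rx": 0,"ry": 0,"rz": -0.008},{"dx": 0,"dy": -0.06,"dz": 0,"rx": 0,"ry": 0,"rz": -0.01},{"dx": 0,"dy": -0.072,"dz": 0,"rx": 0,"ry": 0,"rz": -0.012},{"dx": 0,"dy": -0.084,"dz": 0,"rx": 0,"ry": 0,"rz": -0.014},{"dx": 0,"dy": -0.096,"dz": 0,"rx": 0,"ry": 0,"rz": -0.016},{"dx": 0,"dy": -0.108,"dz": 0,"rx": 0,"ry": 0,"rz": -0.018},{"dx": -0.001,"dy": -0.118,"dz": 0,"rx": 0,"ry": 0,"rz": -0.02}])

```text
t: 7.12
tool_pos: [445.9, 86.4, 64.2]
ee_rot: [180.0, 0.0, 179.8]
ft_force: [1.0, 4.7, 2.3]
width: 17.0
finger_force: 59.6
```

>>> step_arm(plan=[{"dx": 0,"dy": -0.005,"dz": 0,"rx": 0,"ry": 0,"rz": 0},{"dx": 0,"dy": -0.007,"dz": 0,"rx": 0,"ry": 0,"rz": 0},{"dx": 0,"dy": -0.007,"dz": 0,"rx": 0,"ry": 0,"rz": 0},{"dx": 0,"dy": -0.007,"dz": 0,"rx": 0,"ry": 0,"rz": 0},{"dx": 0,"dy": -0.007,"dz": 0,"rx": 0,"ry": 0,"rz": 0},{"dx": 0,"dy": -0.007,"dz": 0,"rx": 0,"ry": 0,"rz": 0},{"dx": 0,"dy": -0.007,"dz": 0,"rx": 0,"ry": 0,"rz": 0},{"dx": 0,"dy": -0.007,"dz": 0,"rx": 0,"ry": 0,"rz": 0},{"dx": 0,"dy": -0.007,"dz": 0,"rx": 0,"ry": 0,"rz": 0},{"dx": 0,"dy": -0.007,"dz": 0,"rx": 0,"ry": 0,"rz": 0}])

```text
t: 7.95
tool_pos: [445.6, 81.5, 64.1]
ee_rot: [-180.0, -0.0, 179.8]
ft_force: [-0.6, 2.7, 5.6]
width: 17.0
finger_force: 59.8
```

```bash
python3 - <<'E'
from h import *
T=save('top','t3.png');S=save('scene','s3.png')
cv2.imwrite('pics/g3.png',cv2.resize(T[140:280,190:330,::-1],(560,560),interpolation=cv2.INTER_CUBIC))
E
```

```text
(no output)
```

View pics/g3.png

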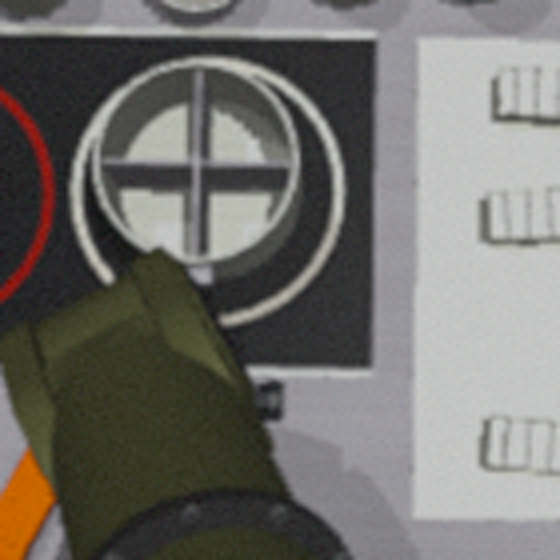

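```bash
python3 - <<'E'
from h import *
print('pot',onz('top',(239.1,179.6),105).round(1),onz('top',(238.9,179.6),115).round(1), read_state()['qpos'].tolist(),read_state()['tool_pos'],read_state()['ee_rot'])
E
```

```text
pot [609.8  80.9 105. ] [607.9  80.6 115. ] [-0.9337734032485778, 28.076675279465082, -17.850170725342903, 123.22462719326742, 16.359010927610324, 30.931403728981547, 58.87092582452242] [445.56367241  81.48585957  64.1207766 ] [-1.79960023e+02 -3.07066624e-02  1.79805207e+02]
```

>>> step_arm(plan=[{"dx": 0,"dy": 0,"dz": 0,"rx": 0,"ry": 0,"rz": 0},{"dx": 0,"dy": 0,"dz": 0,"rx": 0,"ry": 0,"rz": 0},{"dx": 0,"dy": 0,"dz": 0,"rx": 0,"ry": 0,"rz": 0},{"dx": 0,"dy": 0,"dz": 0,"rx": 0,"ry": 0,"rz": 0},{"dx": 0,"dy": 0,"dz": 0.04,"rx": 0,"ry": 0,"rz": 0},{"dx": 0,"dy": 0,"dz": 0.09,"rx": 0,"ry": 0,"rz": 0},{"dx": 0,"dy": 0,"dz": 0.14,"rx": 0,"ry": 0,"rz": 0},{"dx": 0,"dy": 0,"dz": 0.19,"rx": 0,"ry": 0,"rz": 0},{"dx": 0,"dy": 0,"dz": 0.23,"rx": 0,"ry": 0,"rz": 0},{"dx": 0,"dy": 0,"dz": 0.23,"rx": 0,"ry": 0,"rz": 0}], fingers=1)

```text
t: 8.88
tool_pos: [448.4, 82.5, 254.0]
ee_rot: [179.9, 0.5, 179.8]
ft_force: [0.5, -0.5, -0.3]
width: 85.5
finger_force: 0.0
```

>>> step_arm(plan=[{"dx": 0.03,"dy": -0.05,"dz": 0,"rx": 0.03,"ry": 0,"rz": -0.03},{"dx": 0.06,"dy": -0.1,"dz": 0,"rx": 0.06,"ry": 0,"rz": -0.06},{"dx": 0.1,"dy": -0.15,"dz": 0,"rx": 0.1,"ry": 0,"rz": -0.08},{"dx": 0.15,"dy": -0.2,"dz": 0,"rx": 0.12,"ry": 0,"rz": -0.08},{"dx": 0.2,"dy": -0.25,"dz": 0,"rx": 0.139,"ry": 0,"rz": -0.08},{"dx": 0.24,"dy": -0.3,"dz": 0,"rx": 0.139,"ry": 0,"rz": -0.08},{"dx": 0.24,"dy": -0.35,"dz": 0,"rx": 0.139,"ry": 0,"rz": -0.08},{"dx": 0.24,"dy": -0.4,"dz": 0,"rx": 0.139,"ry": 0,"rz": -0.08},{"dx": 0.24,"dy": -0.43,"dz": 0,"rx": 0.139,"ry": 0,"rz": -0.08},{"dx": 0.24,"dy": -0.43,"dz": 0,"rx": 0.139,"ry": 0,"rz": -0.08}])

```text
t: 9.72
tool_pos: [637.2, -267.0, 245.9]
ee_rot: [155.3, -3.3, 165.7]
ft_force: [0.1, -1.1, -0.3]
width: 85.4
finger_force: 0.0
```

```bash
python3 - <<'E'
from h import *
s=read_state();print(s['qpos'].tolist(),s['tool_pos'],s['ee_rot'])
save('wrist','w1.png')
T=get_image('top')
for c,a in (('red',(357,165)),('yellow',(356,192)),('blue',(356,254))):
    b=blob(mask(T,c),a,25);print(c,b and onz('top',b[0],20).round())
E
```

```text
[40.46241648454017, 41.64116847741694, -18.04737457619039, 65.32865456374314, -11.672803456549211, 82.88366907189368, 103.18423632533053] [ 637.16473222 -266.98355197  245.86195237] [155.34730814  -3.29351923 165.68293282]
red [ 675. -260.   20.]
yellow [ 593. -254.   20.]
blue [ 413. -255.   20.]
```

```bash
cat > kin.py <<'E'
import numpy as np, itertools
from scipy.optimize import least_squares
from scipy.spatial.transform import Rotation as R
Q=np.array([[-57.15061721,29.12528551,-13.60856746,86.00882029,7.20271334,65.82685687,-8.87131453],
[-0.9337734,28.07667528,-17.85017073,123.22462719,16.35901093,30.93140373,58.87092582],
[40.46241648,41.64116848,-18.04737458,65.32865456,-11.67280346,82.88366907,103.18423633]])
P=np.array([[281.695,557.355,230.431],[445.564,81.486,64.121],[637.165,-266.984,245.862]])
E=np.array([[-179.898,.0028,153.194],[-179.96,-.0307,179.805],[155.347,-3.2935,165.683]])
def fk(q,sg,p):
    d1,d3,d5,d7,a,b,off,o7=p; T=np.zeros(3);M=R.identity()
    L=[d1,d3,d5,d7]
    for i in range(7):
        ax='z' if i%2==0 else 'y'
        M=M*R.from_euler(ax,sg[i]*q[i]+(o7 if i==6 else 0)+(off if i==0 else 0),degrees=True)
        if i==0:T=T+M.apply([0,0,d1])
        if i==2:T=T+M.apply([a,0,d3])
        if i==3:T=T+M.apply([-a,0,0])
        if i==4:T=T+M.apply([b,0,d5])
        if i==6:T=T+M.apply([0,0,d7])
    return T,M
def res(p,sg):
    r=[]
    for q,x,e in zip(Q,P,E):
        t,m=fk(q,sg,p); r+=list((t-x)/10); r+=list((m.inv()*R.from_euler('xyz',e,degrees=True)).as_rotvec()*30)
    return r
if __name__=='__main__':
    best=[]
    for z in itertools.product([1,-1],repeat=4):
      for o in (0,90,180,-90):
        sg=[z[0],1,z[1],1,z[2],1,z[3]]
        s=least_squares(res,[300,350,350,250,0,0,0,o],args=(sg,)); best.append((s.cost,sg,s.x.round(2).tolist()))
    for b in sorted(best,key=lambda b:b[0])[:3]:print(b)
E
python3 kin.py
```

```text
(np.float64(0.21400538780511102), [-1, 1, -1, 1, -1, 1, -1], [269.52, 525.01, 382.84, 318.46, 33.34, 41.8, -2.52, 87.56])
(np.float64(0.21400538780515846), [-1, 1, -1, 1, -1, 1, -1], [269.52, 525.01, 382.84, 318.46, 33.34, 41.8, -2.52, -272.44])
(np.float64(0.21400538780517084), [-1, 1, -1, 1, -1, 1, -1], [269.52, 525.01, 382.84, 318.46, 33.34, 41.8, -2.52, 87.56])
```

```bash
cat >> kin.py <<'E'
SG=[-1,1,-1,1,-1,1,-1];PP=[269.52,525.01,382.84,318.46,33.34,41.8,-2.52,87.56]
LO=np.array([-176,-13,-81,1,-87,10.5,-165]);HI=np.array([176,117,77,143,267,112,165])
def ik(pos,rot,q0,w=.002):
    def f(q):
        t,m=fk(q,SG,PP); return np.r_[(t-pos)/5,(m.inv()*rot).as_rotvec()*30,w*(q-q0)]
    s=least_squares(f,np.clip(q0,LO+.1,HI-.1),bounds=(LO,HI),max_nfev=60); return s.x,np.abs(s.fun[:6]).max()
def rot(z,y):
    z=np.array(z)/np.linalg.norm(z);y=np.array(y,float);return R.from_matrix(np.c_[np.cross(y,z),y,z])
def pick(th,sy):
    t=np.radians(th);return rot([0,np.sin(t),-np.cos(t)],[sy,0,0])
def place(th,phi,sy):
    t,f=np.radians([th,phi]); h=np.array([np.cos(f),np.sin(f),0]); n=np.array([-h[1],h[0],0])
    # pick: a=-y, y_tool=sy*x ; a x ytool -> keep handedness: rotate pick frame so a->z, 
    return rot(h*np.cos(t)-np.array([0,0,np.sin(t)]), sy*n)
E
python3 - <<'E'
from kin import *
q=Q[2]
th=25
# handedness: pick (z down,a=-y,ytool=x): rotating a->up about x: tool z -> -y (phi=-90): n=(1,0,0)=x ok
for sy in (1,-1):
    qp,e=ik(np.array([676,-265,60]),pick(th,sy),q); print('pick',sy,round(e,2),qp.round())
    for phi in range(-180,180,30):
        t=np.radians(th);h=np.array([np.cos(np.radians(phi)),np.sin(np.radians(phi)),0])
        tool=h*np.cos(t)-np.array([0,0,np.sin(t)])
        bestl=[]
        for seed in [qp]+[np.random.default_rng(k).uniform(LO,HI) for k in range(8)]:
            for hgt in (160,):
                x,e=ik(np.array([607,82,hgt])+19*tool,place(th,phi,sy),seed)
                if e<.5: bestl.append((np.abs(x-qp).max(),x.round()))
        if bestl: b=min(bestl,key=lambda b:b[0]);print(sy,phi,round(b[0]),b[1])
        else: print(sy,phi,'none')
E
```

```text
pick 1 0.0 [ 29.  56.   1.  63. -23.  76.  38.]
1 -180 none
1 -150 none
1 -120 77 [-43.  68.  41.  58.  10. 107. -39.]
1 -90 86 [-47.  55.  21.  84.  38.  82. -48.]
1 -60 100 [-51.  46.  16. 111.  66.  61. -62.]
1 -30 133 [-15.  40. -30. 137. 110.  80. -79.]
1 0 none
1 30 none
1 60 85 [ 61.  73. -81. 121.  46.  11. 123.]
1 90 156 [   4.   49.   22.   99.  -68.   92. -118.]
1 120 158 [   2.   58.   19.   73.  -52.  110. -120.]
1 150 none
pick -1 2.6 [ 57.  74. -81.  71.  52.  82. 165.]
-1 -180 none
-1 -150 none
-1 -120 91 [-32.  63.  10.  59.  29. 112. 125.]
-1 -90 71 [-14.  57. -38.  86.  67. 112. 110.]
-1 -60 60 [ -3.  56. -58. 113.  89. 112. 109.]
-1 -30 67 [  0.  47. -52. 137. 111.  95. 109.]
-1 0 none
-1 30 none
-1 60 113 [ 59.  65. -63. 122. -60.  12.  52.]
-1 90 111 [ 21.  48.  -5.  98. -57.  77.  54.]
-1 120 105 [ -0.  58.  22.  73. -54. 112.  62.]
-1 150 none
```

```bash
cat >> h.py <<'E'
from scipy.spatial.transform import Rotation as Ro
def tgt(psi,th=25,extra=0): # pick orientation: extra -90 => upright
    return Ro.from_euler('z',psi,degrees=True)*Ro.from_euler('x',th+extra,degrees=True)*Ro.from_euler('xyz',[180,0,90],degrees=True)
def delta(pos,rot):
    s=read_state(); c=Ro.from_euler('xyz',s['ee_rot'],degrees=True)
    r=(rot*c.inv()).as_rotvec()/np.pi
    print('d',((np.array(pos)-s['tool_pos'])/800).round(4),'r',r.round(4))
E
python3 - <<'E'
from h import *
delta([675.5,-265.5,90],tgt(-1.5))
E
```

```text
d [ 0.0487  0.0052 -0.1932] r [ 0.0156  0.1889 -0.3818]
```

>>> step_arm(plan=[{"dx": 0.048,"dy": 0.005,"dz": -0.05,"rx": 0.0156,"ry": 0.1889,"rz": -0.3818},{"dx": 0.048,"dy": 0.005,"dz": -0.1,"rx": 0.0156,"ry": 0.1889,"rz": -0.3818},{"dx": 0.048,"dy": 0.005,"dz": -0.15,"rx": 0.0156,"ry": 0.1889,"rz": -0.3818},{"dx": 0.048,"dy": 0.005,"dz": -0.19,"rx": 0.0156,"ry": 0.1889,"rz": -0.3818},{"dx": 0.048,"dy": 0.005,"dz": -0.19,"rx": 0.0156,"ry": 0.1889,"rz": -0.3818},{"dx": 0.048,"dy": 0.005,"dz": -0.19,"rx": 0.0156,"ry": 0.1889,"rz": -0.3818},{"dx": 0.048,"dy": 0.005,"dz": -0.19,"rx": 0.0156,"ry": 0.1889,"rz": -0.3818},{"dx": 0.048,"dy": 0.005,"dz": -0.19,"rx": 0.0156,"ry": 0.1889,"rz": -0.3818},{"dx": 0.048,"dy": 0.005,"dz": -0.19,"rx": 0.0156,"ry": 0.1889,"rz": -0.3818},{"dx": 0.048,"dy": 0.005,"dz": -0.19,"rx": 0.0156,"ry": 0.1889,"rz": -0.3818}])

```text
t: 10.65
tool_pos: [675.8, -257.1, 95.4]
ee_rot: [177.3, -24.8, 94.3]
ft_force: [0.4, -0.1, -0.5]
width: 85.5
finger_force: 0.0
```

```bash
python3 - <<'E'
from h import *
delta([675.5,-265.5,90],tgt(-1.5)); delta([675.5,-265.5,4],tgt(-1.5))
E
```

```text
d [-0.0004 -0.0104 -0.0067] r [ 0.0005  0.0134 -0.0261]
d [-0.0004 -0.0104 -0.1142] r [ 0.0005  0.0134 -0.0261]
```

>>> step_arm(plan=[{"dx": 0,"dy": -0.006,"dz": -0.01,"rx": 0.0005,"ry": 0.0134,"rz": -0.026},{"dx": 0,"dy": -0.006,"dz": -0.03,"rx": 0.0005,"ry": 0.0134,"rz": -0.026},{"dx": 0,"dy": -0.006,"dz": -0.05,"rx": 0.0005,"ry": 0.0134,"rz": -0.026},{"dx": 0,"dy": -0.006,"dz": -0.06,"rx": 0.0005,"ry": 0.0134,"rz": -0.026},{"dx": 0,"dy": -0.006,"dz": -0.06,"rx": 0.0005,"ry": 0.0134,"rz": -0.026},{"dx": 0,"dy": -0.006,"dz": -0.06,"rx": 0.0005,"ry": 0.0134,"rz": -0.026},{"dx": 0,"dy": -0.006,"dz": -0.06,"rx": 0.0005,"ry": 0.0134,"rz": -0.026},{"dx": 0,"dy": -0.006,"dz": -0.06,"rx": 0.0005,"ry": 0.0134,"rz": -0.026},{"dx": 0,"dy": -0.006,"dz": -0.06,"rx": 0.0005,"ry": 0.0134,"rz": -0.026},{"dx": 0,"dy": -0.006,"dz": -0.06,"rx": 0.0005,"ry": 0.0134,"rz": -0.026}])

```text
t: 11.48
tool_pos: [676.6, -263.1, 48.9]
ee_rot: [179.7, -24.9, 89.0]
ft_force: [0.0, 1.0, 0.2]
width: 85.5
finger_force: 0.0
```

```bash
python3 - <<'E'
from h import *
delta([675.5,-265.5,4],tgt(-1.5)); save('wrist','w2.png');
E
```

```text
d [-0.0013 -0.0029 -0.0561] r [ 0.0006  0.0017 -0.0017]
```

View pics/w2.png

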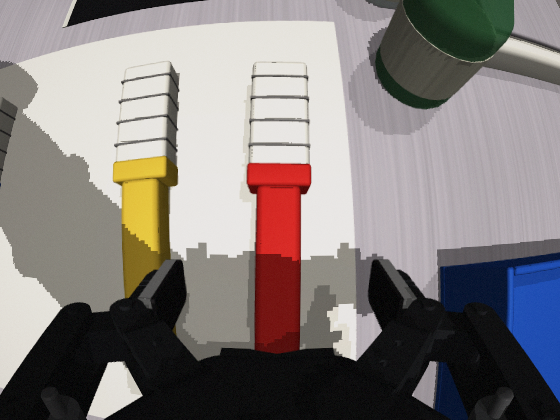

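Wrist view: the red handle (278,250) is centred between the pads, and yellow is to the left. I'm narrowing the opening, descending and gripping.

>>> step_arm(plan=[{"dx": -0.001,"dy": -0.003,"dz": 0,"rx": 0,"ry": 0.001,"rz": -0.001},{"dx": -0.001,"dy": -0.003,"dz": 0,"rx": 0,"ry": 0.001,"rz": -0.001},{"dx": -0.001,"dy": -0.003,"dz": -0.015,"rx": 0,"ry": 0.001,"rz": -0.001},{"dx": -0.001,"dy": -0.003,"dz": -0.03,"rx": 0,"ry": 0.001,"rz": -0.001},{"dx": -0.001,"dy": -0.003,"dz": -0.045,"rx": 0,"ry": 0.001,"rz": -0.001},{"dx": -0.001,"dy": -0.003,"dz": -0.055,"rx": 0,"ry": 0.001,"rz": -0.001},{"dx": -0.001,"dy": -0.003,"dz": -0.055,"rx": 0,"ry": 0.001,"rz": -0.001},{"dx": -0.001,"dy": -0.003,"dz": -0.055,"rx": 0,"ry": 0.001,"rz": -0.001},{"dx": -0.001,"dy": -0.003,"dz": -0.055,"rx": 0,"ry": 0.001,"rz": -0.001},{"dx": -0.001,"dy": -0.003,"dz": -0.055,"rx": 0,"ry": 0.001,"rz": -0.001}], fingers=0.3)

```text
t: 12.37
tool_pos: [675.8, -265.5, 4.6]
ee_rot: [179.9, -24.9, 88.7]
ft_force: [0.7, 1.1, 0.6]
width: 55.5
finger_force: 0.0
```

>>> step_arm(plan=[{"dx": 0,"dy": 0,"dz": 0,"rx": 0,"ry": 0,"rz": 0},{"dx": 0,"dy": 0,"dz": 0,"rx": 0,"ry": 0,"rz": 0},{"dx": 0,"dy": 0,"dz": 0,"rx": 0,"ry": 0,"rz": 0},{"dx": 0,"dy": 0,"dz": 0,"rx": 0,"ry": 0,"rz": 0},{"dx": 0,"dy": 0,"dz": 0,"rx": 0,"ry": 0,"rz": 0},{"dx": 0,"dy": 0,"dz": 0,"rx": 0,"ry": 0,"rz": 0},{"dx": 0,"dy": 0,"dz": 0.01,"rx": 0,"ry": 0,"rz": 0},{"dx": 0,"dy": 0,"dz": 0.03,"rx": 0,"ry": 0,"rz": 0},{"dx": 0,"dy": 0,"dz": 0.06,"rx": 0,"ry": 0,"rz": 0},{"dx": 0,"dy": 0,"dz": 0.09,"rx": 0,"ry": 0,"rz": 0}], fingers=-1, newtons=50)

```text
t: 13.2
tool_pos: [674.9, -264.9, 77.1]
ee_rot: [-180.0, -25.0, 88.6]
ft_force: [0.5, 0.2, 0.6]
width: 24.9
finger_force: 50.2
```

>>> step_arm(plan=[{"dx": 0,"dy": 0,"dz": 0.05,"rx": 0,"ry": 0,"rz": 0},{"dx": 0,"dy": 0,"dz": 0.1,"rx": -0.03,"ry": 0,"rz": 0},{"dx": 0,"dy": 0,"dz": 0.15,"rx": -0.06,"ry": 0,"rz": 0},{"dx": 0,"dy": 0,"dz": 0.2,"rx": -0.09,"ry": 0,"rz": 0},{"dx": 0,"dy": 0,"dz": 0.25,"rx": -0.12,"ry": 0,"rz": 0},{"dx": 0,"dy": 0,"dz": 0.25,"rx": -0.15,"ry": 0,"rz": 0},{"dx": 0,"dy": 0,"dz": 0.25,"rx": -0.18,"ry": 0,"rz": 0},{"dx": 0,"dy": 0.03,"dz": 0.25,"rx": -0.21,"ry": 0,"rz": 0},{"dx": 0,"dy": 0.06,"dz": 0.25,"rx": -0.24,"ry": 0,"rz": 0},{"dx": 0,"dy": 0.08,"dz": 0.25,"rx": -0.27,"ry": 0,"rz": 0}])

```text
t: 14.03
tool_pos: [675.8, -198.4, 278.1]
ee_rot: [178.6, 23.8, 88.7]
ft_force: [1.8, 0.4, -1.2]
width: 25.1
finger_force: 50.0
```

>>> step_arm(plan=[{"dx": 0,"dy": 0.03,"dz": 0,"rx": -0.03,"ry": 0,"rz": 0},{"dx": -0.005,"dy": 0.06,"dz": 0,"rx": -0.06,"ry": 0,"rz": 0},{"dx": -0.01,"dy": 0.09,"dz": 0,"rx": -0.09,"ry": 0,"rz": 0},{"dx": -0.015,"dy": 0.12,"dz": 0,"rx": -0.12,"ry": 0,"rz": 0},{"dx": -0.02,"dy": 0.15,"dz": 0,"rx": -0.15,"ry": 0,"rz": 0},{"dx": -0.03,"dy": 0.18,"dz": 0,"rx": -0.18,"ry": 0,"rz": 0},{"dx": -0.04,"dy": 0.21,"dz": 0,"rx": -0.21,"ry": 0,"rz": 0},{"dx": -0.05,"dy": 0.24,"dz": 0,"rx": -0.23,"ry": 0,"rz": 0},{"dx": -0.05,"dy": 0.24,"dz": 0,"rx": -0.23,"ry": 0,"rz": 0},{"dx": -0.05,"dy": 0.24,"dz": 0,"rx": -0.23,"ry": 0,"rz": 0}])

```text
t: 14.87
tool_pos: [635.5, -5.2, 274.5]
ee_rot: [177.0, 65.0, 87.7]
ft_force: [-0.6, -0.4, -0.9]
width: 24.8
finger_force: 50.2
```

```bash
python3 - <<'E'
from h import *
delta([635,37,277],tgt(0,25,-90)); print(read_state()['qpos'].round())
save('scene','s4.png')
E
```

```text
d [-0.0007  0.0528  0.0032] r [ 0.0002  0.0069 -0.002 ]
[-48.  50.  38.  84.  34.  78. -31.]
```

View pics/s4.png

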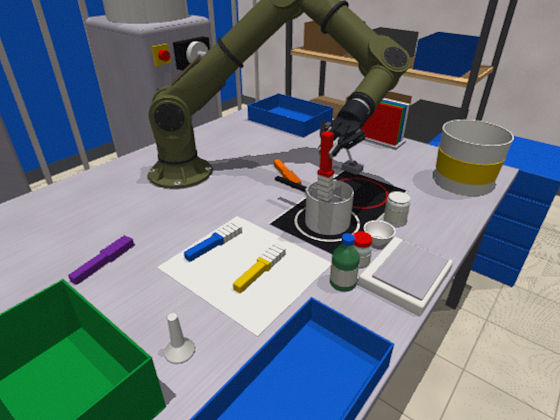

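Scene view: the red brush is held upright near the pot (325,150). Moving it over the cell.

>>> step_arm(plan=[{"dx": 0,"dy": 0.02,"dz": 0.003,"rx": 0,"ry": 0.007,"rz": -0.002},{"dx": 0,"dy": 0.04,"dz": 0.003,"rx": 0,"ry": 0.007,"rz": -0.002},{"dx": 0,"dy": 0.05,"dz": 0.003,"rx": 0,"ry": 0.007,"rz": -0.002},{"dx": 0,"dy": 0.053,"dz": 0.003,"rx": 0,"ry": 0.007,"rz": -0.002},{"dx": 0,"dy": 0.053,"dz": 0.003,"rx": 0,"ry": 0.007,"rz": -0.002},{"dx": 0,"dy": 0.053,"dz": 0.003,"rx": 0,"ry": 0.007,"rz": -0.002},{"dx": 0,"dy": 0.053,"dz": 0.003,"rx": 0,"ry": 0.007,"rz": -0.002},{"dx": 0,"dy": 0.053,"dz": 0.003,"rx": 0,"ry": 0.007,"rz": -0.002},{"dx": 0,"dy": 0.053,"dz": 0.003,"rx": 0,"ry": 0.007,"rz": -0.002},{"dx": 0,"dy": 0.053,"dz": 0.003,"rx": 0,"ry": 0.007,"rz": -0.002}])

```text
t: 15.75
tool_pos: [635.3, 32.6, 278.5]
ee_rot: [179.8, 65.1, 89.5]
ft_force: [0.1, 0.0, -0.6]
width: 25.2
finger_force: 50.1
```

```bash
python3 - <<'E'
from h import *
delta([635,37,277],tgt(0,25,-90))
T=save('top','t5.png');S=save('scene','s5.png');ci=camera_info('wrist');W=save('wrist','w5.png')
a=blob(mask(T,'red'),(235,150),60);b=blob(mask(S,'red'),(325,150),40)
if a and b: print(a[0],b[0],tri(a[0],b[0])); print(cv2.boundingRect(a[1]),cv2.boundingRect(b[1]))
x=np.hstack([cv2.resize(T[130:250,190:290,::-1],(400,480)),cv2.resize(S[110:230,270:370,::-1],(400,480))]);cv2.imwrite('pics/g5.png',x)
E
```

```text
d [-0.0004  0.0055 -0.0019] r [0.0005 0.0006 0.0018]
[277.37269373 123.50553506] [333.68627451 147.64117647] (array([687.86257125, -27.56611519, 320.21702587]), np.float64(23.353049764648595))
(269, 115, 18, 18) (325, 125, 18, 46)
```

View pics/g5.png

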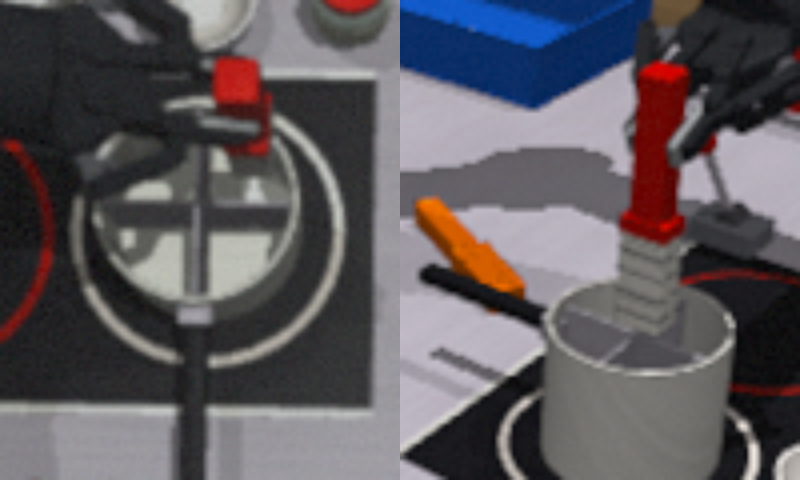

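```bash
python3 - <<'E'
from h import *
p,e=tri((249.1,149.1),(335.6,128.3));print('top end',p.round(1),e.round(1))
o,d=ray('scene',(330.8,190.8)); print('bottom at y=54',(o+d*((54-o[1])/d[1])).round(1))
print('pot cross (crop 198,212)',onz('top',(239.1,182.6),105).round(1))
delta([635,37,277],tgt(0,25,-90))
E
```

```text
top end [635.7  40.4 331.4] 0.7
bottom at y=54 [630.2  54.  134.7]
pot cross (crop 198,212) [601.5  80.7 105. ]
d [-0.0005  0.005  -0.0019] r [0.0005 0.0006 0.0016]
```

>>> step_arm(plan=[{"dx": -0.001,"dy": 0.008,"dz": 0,"rx": 0,"ry": 0,"rz": 0.001},{"dx": -0.001,"dy": 0.016,"dz": 0,"rx": 0,"ry": 0,"rz": 0.001},{"dx": -0.001,"dy": 0.016,"dz": 0,"rx": 0,"ry": 0,"rz": 0.001},{"dx": -0.001,"dy": 0.016,"dz": -0.02,"rx": 0,"ry": 0,"rz": 0.001},{"dx": -0.001,"dy": 0.016,"dz": -0.04,"rx": 0,"ry": 0,"rz": 0.001},{"dx": -0.001,"dy": 0.016,"dz": -0.06,"rx": 0,"ry": 0,"rz": 0.001},{"dx": -0.001,"dy": 0.016,"dz": -0.08,"rx": 0,"ry": 0,"rz": 0.001},{"dx": -0.001,"dy": 0.016,"dz": -0.1,"rx": 0,"ry": 0,"rz": 0.001},{"dx": -0.001,"dy": 0.016,"dz": -0.12,"rx": 0,"ry": 0,"rz": 0.001},{"dx": -0.001,"dy": 0.016,"dz": -0.13,"rx": 0,"ry": 0,"rz": 0.001}])

```text
t: 16.73
tool_pos: [633.9, 45.8, 171.1]
ee_rot: [-179.8, 65.1, 90.0]
ft_force: [-0.6, 0.2, -0.6]
width: 25.2
finger_force: 50.1
```

>>> step_arm(plan=[{"dx": 0,"dy": 0,"dz": -0.008,"rx": 0,"ry": 0,"rz": 0},{"dx": 0,"dy": 0,"dz": -0.016,"rx": 0,"ry": 0,"rz": 0},{"dx": 0,"dy": 0,"dz": -0.024,"rx": 0,"ry": 0,"rz": 0},{"dx": 0,"dy": 0,"dz": -0.03,"rx": 0,"ry": 0,"rz": 0},{"dx": 0,"dy": 0,"dz": -0.035,"rx": 0,"ry": 0,"rz": 0},{"dx": 0,"dy": 0,"dz": -0.036,"rx": 0,"ry": 0,"rz": 0},{"dx": 0,"dy": 0,"dz": -0.036,"rx": 0,"ry": 0,"rz": 0},{"dx": 0,"dy": 0,"dz": -0.036,"rx": 0,"ry": 0,"rz": 0},{"dx": 0,"dy": 0,"dz": -0.036,"rx": 0,"ry": 0,"rz": 0},{"dx": 0,"dy": 0,"dz": -0.036,"rx": 0,"ry": 0,"rz": 0}])

```text
t: 17.57
tool_pos: [634.8, 45.8, 146.0]
ee_rot: [179.7, 65.1, 89.6]
ft_force: [-1.1, -0.1, -0.5]
width: 24.7
finger_force: 50.1
```

```bash
python3 - <<'E'
from h import *
s=read_state();print(s['tool_pos'],s['ft_force'])
T=save('top','t6.png');S=save('scene','s6.png')
x=np.hstack([cv2.resize(T[130:250,190:290,::-1],(400,480)),cv2.resize(S[110:230,270:370,::-1],(400,480))]);cv2.imwrite('pics/g6.png',x)
E
```

```text
[634.75852498  45.83644828 146.03409025] [-1.07082556 -0.09905142 -0.49071962]
```

View pics/g6.png

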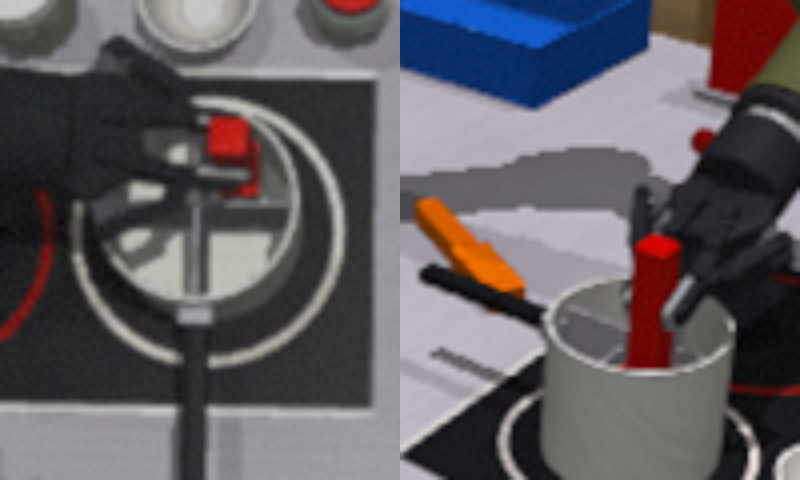

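>>> step_arm(plan=[{"dx": 0,"dy": 0,"dz": 0,"rx": 0,"ry": 0,"rz": 0},{"dx": 0,"dy": 0,"dz": 0,"rx": 0,"ry": 0,"rz": 0},{"dx": 0,"dy": 0,"dz": 0,"rx": 0,"ry": 0,"rz": 0},{"dx": 0,"dy": 0.01,"dz": 0.005,"rx": 0,"ry": 0,"rz": 0},{"dx": 0,"dy": 0.03,"dz": 0.015,"rx": 0,"ry": 0,"rz": 0},{"dx": 0,"dy": 0.06,"dz": 0.03,"rx": 0,"ry": 0,"rz": 0},{"dx": 0,"dy": 0.09,"dz": 0.045,"rx": 0,"ry": 0,"rz": 0},{"dx": 0,"dy": 0.09,"dz": 0.09,"rx": 0,"ry": 0,"rz": 0},{"dx": 0,"dy": 0.09,"dz": 0.14,"rx": 0,"ry": 0,"rz": 0},{"dx": 0,"dy": 0.09,"dz": 0.18,"rx": 0,"ry": 0,"rz": 0}], fingers=0.06)

```text
t: 18.5
tool_pos: [634.7, 118.9, 292.5]
ee_rot: [179.6, 65.1, 89.6]
ft_force: [1.2, 0.5, 1.1]
width: 45.1
finger_force: 0.0
```

>>> step_arm(plan=[{"dx": 0,"dy": -0.04,"dz": 0.01,"rx": 0.03,"ry": 0,"rz": 0},{"dx": 0,"dy": -0.08,"dz": 0.01,"rx": 0.06,"ry": 0,"rz": 0},{"dx": -0.01,"dy": -0.12,"dz": 0.01,"rx": 0.09,"ry": 0,"rz": 0},{"dx": -0.02,"dy": -0.16,"dz": 0.01,"rx": 0.12,"ry": 0,"rz": 0},{"dx": -0.03,"dy": -0.2,"dz": 0.01,"rx": 0.15,"ry": 0,"rz": 0},{"dx": -0.04,"dy": -0.24,"dz": 0.01,"rx": 0.18,"ry": 0,"rz": 0},{"dx": -0.05,"dy": -0.28,"dz": 0,"rx": 0.22,"ry": 0,"rz": 0},{"dx": -0.05,"dy": -0.32,"dz": -0.01,"rx": 0.26,"ry": 0,"rz": 0},{"dx": -0.05,"dy": -0.36,"dz": -0.02,"rx": 0.3,"ry": 0,"rz": 0},{"dx": -0.05,"dy": -0.4,"dz": -0.03,"rx": 0.34,"ry": 0,"rz": 0}], fingers=0.3)

```text
t: 19.33
tool_pos: [595.0, -196.8, 269.1]
ee_rot: [179.9, 6.4, 89.9]
ft_force: [1.5, 0.4, -0.5]
width: 55.5
finger_force: 0.0
```

```bash
python3 - <<'E'
from h import *
T=save('top','t7.png');S=save('scene','s7.png')
for c,a,s in (('red',(247,160),(335,170)),('yellow',(356,192),(251,274)),('blue',(356,254),(204,247))):
    b=blob(mask(T,c),a,25);print(c,b and (b[0],onz('top',b[0],20).round(1)))
    b2=blob(mask(S,c),s,30); print('  ',b2 and (b2[0],cv2.boundingRect(b2[1])), b and b2 and tri(b[0],b2[0]))
delta([594.2,-260,50],tgt(2.5))
E
```

```text
red (array([247.74146341, 168.34634146]), array([659.9,  64. ,  20. ]))
   (array([348.63243243, 188.81801802]), (327, 171, 62, 38)) (array([653.55864448,  68.69406671, 139.57274764]), np.float64(45.94326577683852))
yellow None
   (array([251.2243346 , 274.40494297]), (233, 257, 38, 36)) None
blue (array([370.07920792, 255.56435644]), array([ 409.5, -294.8,   20. ]))
   (array([203.52954048, 246.55142232]), (184, 233, 40, 28)) (array([ 420.62131495, -279.69533538,   34.31560335]), np.float64(32.028193757630426))
d [ 0.0069 -0.0573 -0.2729] r [0.1771 0.0002 0.0219]
```

>>> step_arm(plan=[{"dx": 0.002,"dy": -0.02,"dz": -0.02,"rx": 0.04,"ry": 0,"rz": 0.02},{"dx": 0.003,"dy": -0.04,"dz": -0.06,"rx": 0.08,"ry": 0,"rz": 0.022},{"dx": 0.003,"dy": -0.06,"dz": -0.11,"rx": 0.12,"ry": 0,"rz": 0.022},{"dx": 0.003,"dy": -0.06,"dz": -0.16,"rx": 0.16,"ry": 0,"rz": 0.022},{"dx": 0.003,"dy": -0.06,"dz": -0.2,"rx": 0.177,"ry": 0,"rz": 0.022},{"dx": 0.003,"dy": -0.06,"dz": -0.24,"rx": 0.177,"ry": 0,"rz": 0.022},{"dx": 0.003,"dy": -0.06,"dz": -0.265,"rx": 0.177,"ry": 0,"rz": 0.022},{"dx": 0.003,"dy": -0.06,"dz": -0.265,"rx": 0.177,"ry": 0,"rz": 0.022},{"dx": 0.003,"dy": -0.06,"dz": -0.265,"rx": 0.177,"ry": 0,"rz": 0.022},{"dx": 0.003,"dy": -0.06,"dz": -0.265,"rx": 0.177,"ry": 0,"rz": 0.022}])

```text
t: 20.27
tool_pos: [598.0, -243.9, 56.6]
ee_rot: [179.0, -25.1, 94.2]
ft_force: [-0.9, 0.0, -0.2]
width: 55.6
finger_force: 0.0
```

```bash
python3 - <<'E'
from h import *
delta([594.2,-260,4],tgt(2.5)); ci=camera_info('wrist');W=save('wrist','w8.png')
b=blob(mask(W,'yellow',100,40),(278,250),60);c,u,v=ends(b[1]);print(c,u,v,onz('wrist',c,20,ci).round(1),onz('wrist',u,26,ci).round(1),onz('wrist',v,26,ci).round(1))
E
```

```text
d [-0.0048 -0.0201 -0.0658] r [-0.0009  0.005  -0.0072]
[269.57210777 265.01980983] [270.748395  187.2685127] [268.24261585 352.89776859] [ 594.1 -244.6   20. ] [ 591.7 -198.4   26. ] [ 596.8 -297.3   26. ]
```

>>> step_arm(plan=[{"dx": -0.004,"dy": -0.01,"dz": 0,"rx": -0.001,"ry": 0.005,"rz": -0.007},{"dx": -0.004,"dy": -0.02,"dz": -0.01,"rx": -0.001,"ry": 0.005,"rz": -0.007},{"dx": -0.004,"dy": -0.02,"dz": -0.025,"rx": -0.001,"ry": 0.005,"rz": -0.007},{"dx": -0.004,"dy": -0.02,"dz": -0.04,"rx": -0.001,"ry": 0.005,"rz": -0.007},{"dx": -0.004,"dy": -0.02,"dz": -0.055,"rx": -0.001,"ry": 0.005,"rz": -0.007},{"dx": -0.004,"dy": -0.02,"dz": -0.065,"rx": -0.001,"ry": 0.005,"rz": -0.007},{"dx": -0.004,"dy": -0.02,"dz": -0.065,"rx": -0.001,"ry": 0.005,"rz": -0.007},{"dx": -0.004,"dy": -0.02,"dz": -0.065,"rx": -0.001,"ry": 0.005,"rz": -0.007},{"dx": -0.004,"dy": -0.02,"dz": -0.065,"rx": -0.001,"ry": 0.005,"rz": -0.007},{"dx": -0.004,"dy": -0.02,"dz": -0.065,"rx": -0.001,"ry": 0.005,"rz": -0.007}])

```text
t: 21.15
tool_pos: [593.8, -259.8, 2.9]
ee_rot: [-179.9, -25.1, 92.4]
ft_force: [-0.5, -0.5, -0.7]
width: 55.3
finger_force: 0.0
```

>>> step_arm(plan=[{"dx": 0,"dy": 0,"dz": 0,"rx": 0,"ry": 0,"rz": 0},{"dx": 0,"dy": 0,"dz": 0,"rx": 0,"ry": 0,"rz": 0},{"dx": 0,"dy": 0,"dz": 0,"rx": 0,"ry": 0,"rz": 0},{"dx": 0,"dy": 0,"dz": 0,"rx": 0,"ry": 0,"rz": 0},{"dx": 0,"dy": 0,"dz": 0,"rx": 0,"ry": 0,"rz": 0},{"dx": 0,"dy": 0,"dz": 0,"rx": 0,"ry": 0,"rz": 0},{"dx": 0,"dy": 0,"dz": 0.01,"rx": 0,"ry": 0,"rz": 0},{"dx": 0,"dy": 0,"dz": 0.03,"rx": 0,"ry": 0,"rz": 0},{"dx": 0,"dy": 0,"dz": 0.06,"rx": 0,"ry": 0,"rz": 0},{"dx": 0,"dy": 0,"dz": 0.09,"rx": 0,"ry": 0,"rz": 0}], fingers=-1, newtons=50)

```text
t: 21.98
tool_pos: [593.2, -259.7, 75.9]
ee_rot: [-179.8, -25.1, 92.4]
ft_force: [0.7, -0.5, -0.4]
width: 24.8
finger_force: 49.1
```

>>> step_arm(plan=[{"dx": 0,"dy": 0,"dz": 0.05,"rx": 0,"ry": 0,"rz": 0},{"dx": 0,"dy": 0,"dz": 0.1,"rx": -0.03,"ry": 0,"rz": 0},{"dx": 0,"dy": 0,"dz": 0.15,"rx": -0.06,"ry": 0,"rz": 0},{"dx": 0,"dy": 0,"dz": 0.2,"rx": -0.09,"ry": 0,"rz": 0},{"dx": 0,"dy": 0,"dz": 0.25,"rx": -0.12,"ry": 0,"rz": 0},{"dx": 0,"dy": 0,"dz": 0.29,"rx": -0.15,"ry": 0,"rz": 0},{"dx": 0,"dy": 0,"dz": 0.29,"rx": -0.18,"ry": 0,"rz": 0},{"dx": 0,"dy": 0.03,"dz": 0.29,"rx": -0.21,"ry": 0,"rz": 0},{"dx": 0,"dy": 0.06,"dz": 0.29,"rx": -0.24,"ry": 0,"rz": 0},{"dx": 0,"dy": 0.08,"dz": 0.29,"rx": -0.27,"ry": 0,"rz": 0}])

```text
t: 22.82
tool_pos: [593.9, -193.6, 308.8]
ee_rot: [-178.2, 23.7, 92.3]
ft_force: [0.2, 0.3, -1.3]
width: 24.9
finger_force: 49.2
```

>>> step_arm(plan=[{"dx": 0,"dy": 0.03,"dz": 0,"rx": -0.03,"ry": 0,"rz": 0},{"dx": -0.003,"dy": 0.06,"dz": 0,"rx": -0.06,"ry": 0,"rz": 0},{"dx": -0.006,"dy": 0.09,"dz": 0,"rx": -0.09,"ry": 0,"rz": 0},{"dx": -0.01,"dy": 0.12,"dz": 0,"rx": -0.12,"ry": 0,"rz": 0},{"dx": -0.015,"dy": 0.15,"dz": 0,"rx": -0.15,"ry": 0,"rz": 0},{"dx": -0.018,"dy": 0.18,"dz": 0,"rx": -0.18,"ry": 0,"rz": 0},{"dx": -0.018,"dy": 0.2,"dz": 0,"rx": -0.21,"ry": 0,"rz": 0},{"dx": -0.018,"dy": 0.2,"dz": 0,"rx": -0.23,"ry": 0,"rz": 0},{"dx": -0.018,"dy": 0.2,"dz": 0,"rx": -0.23,"ry": 0,"rz": 0},{"dx": -0.018,"dy": 0.2,"dz": 0,"rx": -0.23,"ry": 0,"rz": 0}])

```text
t: 23.65
tool_pos: [579.2, -35.4, 306.7]
ee_rot: [-174.1, 64.8, 95.2]
ft_force: [-0.3, -0.2, -0.2]
width: 24.9
finger_force: 49.3
```

```bash
python3 - <<'E'
from h import *
delta([580.5,45.5,305],tgt(0,25,-90)); s=read_state(); print(s['tool_pos'],s['width'])
T=save('top','t9.png');S=save('scene','s9.png')
x=np.hstack([cv2.resize(T[130:250,190:290,::-1],(400,480)),cv2.resize(S[80:230,250:375,::-1],(400,480))]);cv2.imwrite('pics/g9.png',x)
E
```

```text
d [ 0.0017  0.1011 -0.0022] r [-0.0004 -0.0139  0.0006]
[579.15879108 -35.36855052 306.73426077] 24.908138534448405
```

View pics/g9.png

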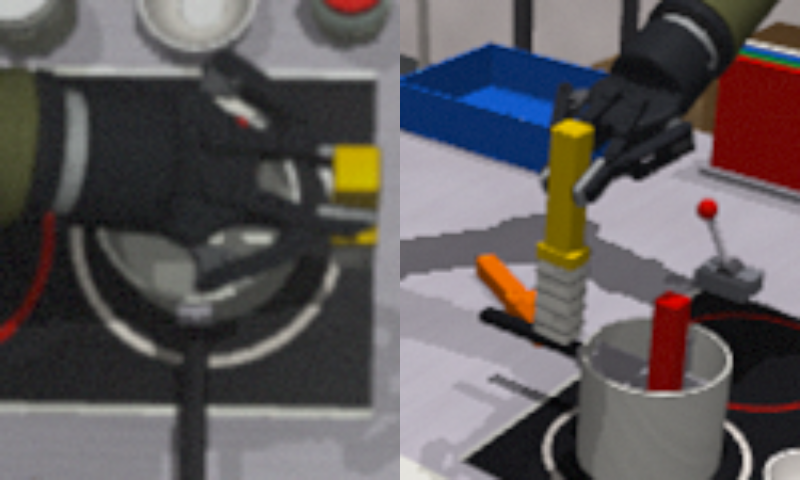

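Red stands upright in its cell, and yellow is held upright at scene (304,120). Checking yellow's axis.

```bash
python3 - <<'E'
from h import *
p,e=tri((278.8,171.6),(303.4,119.7));print('top end',p.round(1),e.round(1))
print('rel tcp',(p-read_state()['tool_pos']).round(1))
# red axis in pot: top of red in scene
o,d=ray('scene',(250+272/3.2,80+300/3.2)); print('red top at z~199',(o+d*((199-o[2])/d[2])).round(1))
E
```

```text
top end [580.2 -25.3 360.7] 0.1
rel tcp [ 1.1 12.5 52.3]
red top at z~199 [643.7  45.5 199. ]
```

>>> step_arm(plan=[{"dx": 0.001,"dy": 0.03,"dz": 0,"rx": 0,"ry": -0.014,"rz": 0},{"dx": 0.001,"dy": 0.06,"dz": 0,"rx": 0,"ry": -0.014,"rz": 0},{"dx": 0.001,"dy": 0.085,"dz": 0,"rx": 0,"ry": -0.014,"rz": 0},{"dx": 0.001,"dy": 0.0995,"dz": 0,"rx": 0,"ry": -0.014,"rz": 0},{"dx": 0.001,"dy": 0.0995,"dz": 0,"rx": 0,"ry": -0.014,"rz": 0},{"dx": 0.001,"dy": 0.0995,"dz": 0,"rx": 0,"ry": -0.014,"rz": 0},{"dx": 0.001,"dy": 0.0995,"dz": -0.02,"rx": 0,"ry": -0.014,"rz": 0},{"dx": 0.001,"dy": 0.0995,"dz": -0.03,"rx": 0,"ry": -0.014,"rz": 0},{"dx": 0.001,"dy": 0.0995,"dz": -0.03,"rx": 0,"ry": -0.014,"rz": 0},{"dx": 0.001,"dy": 0.0995,"dz": -0.03,"rx": 0,"ry": -0.014,"rz": 0}])

```text
t: 24.58
tool_pos: [579.7, 42.7, 282.2]
ee_rot: [-179.9, 65.0, 89.9]
ft_force: [0.0, -0.9, 0.2]
width: 25.5
finger_force: 49.3
```

```bash
python3 - <<'E'
from h import *
delta([579.5,44.5,145],tgt(0,25,-90))
E
```

```text
d [-0.0003  0.0023 -0.1715] r [ 0.0001 -0.0002  0.0011]
```

>>> step_arm(plan=[{"dx": 0,"dy": 0.002,"dz": -0.02,"rx": 0,"ry": 0,"rz": 0},{"dx": 0,"dy": 0.002,"dz": -0.04,"rx": 0,"ry": 0,"rz": 0},{"dx": 0,"dy": 0.002,"dz": -0.06,"rx": 0,"ry": 0,"rz": 0},{"dx": 0,"dy": 0.002,"dz": -0.08,"rx": 0,"ry": 0,"rz": 0},{"dx": 0,"dy": 0.002,"dz": -0.1,"rx": 0,"ry": 0,"rz": 0},{"dx": 0,"dy": 0.002,"dz": -0.115,"rx": 0,"ry": 0,"rz": 0},{"dx": 0,"dy": 0.002,"dz": -0.13,"rx": 0,"ry": 0,"rz": 0},{"dx": 0,"dy": 0.002,"dz": -0.145,"rx": 0,"ry": 0,"rz": 0},{"dx": 0,"dy": 0.002,"dz": -0.155,"rx": 0,"ry": 0,"rz": 0},{"dx": 0,"dy": 0.002,"dz": -0.165,"rx": 0,"ry": 0,"rz": 0}])

```text
t: 25.42
tool_pos: [580.2, 45.2, 149.9]
ee_rot: [179.9, 65.0, 89.8]
ft_force: [0.3, 0.1, -0.5]
width: 25.0
finger_force: 49.3
```

>>> step_arm(plan=[{"dx": 0,"dy": 0,"dz": -0.003,"rx": 0,"ry": 0,"rz": 0},{"dx": 0,"dy": 0,"dz": -0.006,"rx": 0,"ry": 0,"rz": 0},{"dx": 0,"dy": 0,"dz": -0.006,"rx": 0,"ry": 0,"rz": 0},{"dx": 0,"dy": 0,"dz": -0.006,"rx": 0,"ry": 0,"rz": 0},{"dx": 0,"dy": 0,"dz": -0.006,"rx": 0,"ry": 0,"rz": 0},{"dx": 0,"dy": 0,"dz": -0.006,"rx": 0,"ry": 0,"rz": 0},{"dx": 0,"dy": 0,"dz": -0.006,"rx": 0,"ry": 0,"rz": 0},{"dx": 0,"dy": 0,"dz": -0.006,"rx": 0,"ry": 0,"rz": 0},{"dx": 0,"dy": 0,"dz": -0.006,"rx": 0,"ry": 0,"rz": 0},{"dx": 0,"dy": 0,"dz": -0.006,"rx": 0,"ry": 0,"rz": 0}])

```text
t: 26.25
tool_pos: [580.1, 45.3, 146.0]
ee_rot: [179.9, 64.9, 89.8]
ft_force: [0.5, 1.0, -1.1]
width: 25.4
finger_force: 49.3
```

>>> step_arm(plan=[{"dx": 0,"dy": 0,"dz": 0,"rx": 0,"ry": 0,"rz": 0},{"dx": 0,"dy": 0,"dz": 0,"rx": 0,"ry": 0,"rz": 0},{"dx": 0,"dy": 0,"dz": 0,"rx": 0,"ry": 0,"rz": 0},{"dx": 0,"dy": 0.01,"dz": 0.005,"rx": 0,"ry": 0,"rz": 0},{"dx": 0,"dy": 0.03,"dz": 0.015,"rx": 0,"ry": 0,"rz": 0},{"dx": 0,"dy": 0.06,"dz": 0.03,"rx": 0,"ry": 0,"rz": 0},{"dx": 0,"dy": 0.09,"dz": 0.045,"rx": 0,"ry": 0,"rz": 0},{"dx": 0,"dy": 0.09,"dz": 0.09,"rx": 0,"ry": 0,"rz": 0},{"dx": 0,"dy": 0.09,"dz": 0.14,"rx": 0,"ry": 0,"rz": 0},{"dx": 0,"dy": 0.09,"dz": 0.18,"rx": 0,"ry": 0,"rz": 0}], fingers=-0.04)

```text
t: 27.08
tool_pos: [580.2, 118.2, 292.7]
ee_rot: [179.7, 65.0, 89.7]
ft_force: [1.0, 0.4, 1.0]
width: 41.1
finger_force: 0.0
```

>>> step_arm(plan=[{"dx": -0.02,"dy": -0.04,"dz": 0.01,"rx": 0.03,"ry": 0,"rz": 0},{"dx": -0.04,"dy": -0.08,"dz": 0.01,"rx": 0.06,"ry": 0,"rz": 0},{"dx": -0.06,"dy": -0.12,"dz": 0.01,"rx": 0.09,"ry": 0,"rz": 0},{"dx": -0.08,"dy": -0.16,"dz": 0.01,"rx": 0.12,"ry": 0,"rz": 0},{"dx": -0.1,"dy": -0.2,"dz": 0.01,"rx": 0.15,"ry": 0,"rz": 0},{"dx": -0.12,"dy": -0.24,"dz": 0.01,"rx": 0.18,"ry": 0,"rz": 0},{"dx": -0.14,"dy": -0.28,"dz": 0,"rx": 0.22,"ry": 0,"rz": 0},{"dx": -0.16,"dy": -0.32,"dz": -0.01,"rx": 0.26,"ry": 0,"rz": 0},{"dx": -0.18,"dy": -0.36,"dz": -0.02,"rx": 0.3,"ry": 0,"rz": 0},{"dx": -0.2,"dy": -0.4,"dz": -0.03,"rx": 0.34,"ry": 0,"rz": 0}], fingers=0.3)

```text
t: 27.92
tool_pos: [425.8, -190.4, 270.5]
ee_rot: [-179.8, 7.6, 89.9]
ft_force: [-0.1, -0.0, -1.5]
width: 55.6
finger_force: 0.0
```

```bash
python3 - <<'E'
from h import *
T=save('top','t10.png');S=save('scene','s10.png')
for c,s in (('red',(335,170)),('yellow',(300,180)),('blue',(204,247))):
    b2=blob(mask(S,c),s,40); print(c,b2 and (b2[0],cv2.boundingRect(b2[1])))
b=blob(mask(T,'blue'),(356,254),25);print(b and b[0])
delta([412,-260.5,50],tgt(-4)); print(read_state()['qpos'].round())
cv2.imwrite('pics/g10.png',np.hstack([cv2.resize(T[120:290,160:360,::-1],(470,400)),cv2.resize(S[100:230,250:360,::-1],(330,400))]))
E
```

```text
red (array([348.1415608 , 188.89292196]), (327, 171, 62, 38))
yellow (array([317.21921922, 181.92492492]), (311, 165, 13, 35))
blue (array([203.5404814 , 246.54485777]), (184, 233, 40, 28))
None
d [-0.0116 -0.0771 -0.2754] r [ 0.1823 -0.0105 -0.0162]
[-10.  13.  33. 108.   0.  59.  21.]
```

View pics/g10.png

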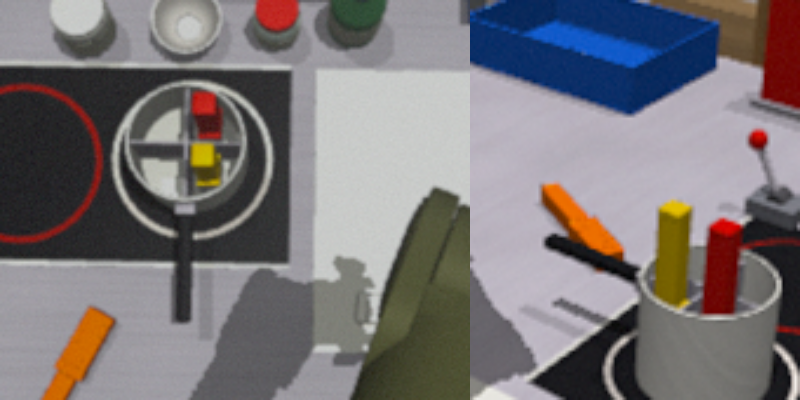

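Both brushes stand upright, in the right-hand cells of the pot (crop (206,115) and (206,165)). The left cells are free. Blue next.

>>> step_arm(plan=[{"dx": -0.01,"dy": -0.02,"dz": -0.02,"rx": 0.04,"ry": -0.005,"rz": -0.01},{"dx": -0.012,"dy": -0.04,"dz": -0.06,"rx": 0.08,"ry": -0.01,"rz": -0.016},{"dx": -0.012,"dy": -0.06,"dz": -0.11,"rx": 0.12,"ry": -0.01,"rz": -0.016},{"dx": -0.012,"dy": -0.077,"dz": -0.16,"rx": 0.16,"ry": -0.01,"rz": -0.016},{"dx": -0.012,"dy": -0.077,"dz": -0.2,"rx": 0.182,"ry": -0.01,"rz": -0.016},{"dx": -0.012,"dy": -0.077,"dz": -0.24,"rx": 0.182,"ry": -0.01,"rz": -0.016},{"dx": -0.012,"dy": -0.077,"dz": -0.265,"rx": 0.182,"ry": -0.01,"rz": -0.016},{"dx": -0.012,"dy": -0.077,"dz": -0.265,"rx": 0.182,"ry": -0.01,"rz": -0.016},{"dx": -0.012,"dy": -0.077,"dz": -0.265,"rx": 0.182,"ry": -0.01,"rz": -0.016},{"dx": -0.012,"dy": -0.077,"dz": -0.265,"rx": 0.182,"ry": -0.01,"rz": -0.016}])

```text
t: 28.85
tool_pos: [417.9, -250.1, 58.2]
ee_rot: [179.5, -24.8, 87.2]
ft_force: [-0.2, 0.3, -0.2]
width: 55.8
finger_force: 0.0
```

```bash
python3 - <<'E'
from h import *
delta([412,-260.5,4],tgt(-4)); ci=camera_info('wrist');W=save('wrist','w11.png')
b=blob(mask(W,'blue',100,40),(278,250),60);c,u,v=ends(b[1]);print(c,u,v,onz('wrist',c,20,ci).round(1),onz('wrist',u,26,ci).round(1),onz('wrist',v,26,ci).round(1))
print(read_state()['qpos'].round())
E
```

```text
d [-0.0074 -0.013  -0.0678] r [ 0.001   0.0025 -0.0057]
[270.53386048 260.81265145] [272.71063843 178.70816015] [268.0946167  352.81692249] [ 414.4 -248.    20. ] [ 418.2 -198.7   26. ] [ 410.1 -303.7   26. ]
[ 30.  40.  20. 108. -36.  59.  70.]
```

>>> step_arm(plan=[{"dx": -0.006,"dy": -0.01,"dz": 0,"rx": 0.001,"ry": 0.002,"rz": -0.006},{"dx": -0.006,"dy": -0.013,"dz": -0.01,"rx": 0.001,"ry": 0.002,"rz": -0.006},{"dx": -0.006,"dy": -0.013,"dz": -0.025,"rx": 0.001,"ry": 0.002,"rz": -0.006},{"dx": -0.006,"dy": -0.013,"dz": -0.04,"rx": 0.001,"ry": 0.002,"rz": -0.006},{"dx": -0.006,"dy": -0.013,"dz": -0.055,"rx": 0.001,"ry": 0.002,"rz": -0.006},{"dx": -0.006,"dy": -0.013,"dz": -0.066,"rx": 0.001,"ry": 0.002,"rz": -0.006},{"dx": -0.006,"dy": -0.013,"dz": -0.066,"rx": 0.001,"ry": 0.002,"rz": -0.006},{"dx": -0.006,"dy": -0.013,"dz": -0.066,"rx": 0.001,"ry": 0.002,"rz": -0.006},{"dx": -0.006,"dy": -0.013,"dz": -0.066,"rx": 0.001,"ry": 0.002,"rz": -0.006},{"dx": -0.006,"dy": -0.013,"dz": -0.066,"rx": 0.001,"ry": 0.002,"rz": -0.006}])

```text
t: 29.73
tool_pos: [412.3, -260.8, 4.2]
ee_rot: [180.0, -25.0, 85.9]
ft_force: [-0.1, 0.4, 1.3]
width: 55.8
finger_force: 0.0
```

>>> step_arm(plan=[{"dx": 0,"dy": 0,"dz": 0,"rx": 0,"ry": 0,"rz": 0},{"dx": 0,"dy": 0,"dz": 0,"rx": 0,"ry": 0,"rz": 0},{"dx": 0,"dy": 0,"dz": 0,"rx": 0,"ry": 0,"rz": 0},{"dx": 0,"dy": 0,"dz": 0,"rx": 0,"ry": 0,"rz": 0},{"dx": 0,"dy": 0,"dz": 0,"rx": 0,"ry": 0,"rz": 0},{"dx": 0,"dy": 0,"dz": 0,"rx": 0,"ry": 0,"rz": 0},{"dx": 0,"dy": 0,"dz": 0.01,"rx": 0,"ry": 0,"rz": 0},{"dx": 0,"dy": 0,"dz": 0.03,"rx": 0,"ry": 0,"rz": 0},{"dx": 0,"dy": 0,"dz": 0.06,"rx": 0,"ry": 0,"rz": 0},{"dx": 0,"dy": 0,"dz": 0.09,"rx": 0,"ry": 0,"rz": 0}], fingers=-1, newtons=50)

```text
t: 30.57
tool_pos: [411.5, -260.2, 76.5]
ee_rot: [-179.9, -25.1, 85.8]
ft_force: [0.8, -0.6, -0.1]
width: 25.2
finger_force: 49.2
```

>>> step_arm(plan=[{"dx": 0.01,"dy": 0,"dz": 0.05,"rx": 0,"ry": 0,"rz": 0},{"dx": 0.03,"dy": 0,"dz": 0.1,"rx": -0.03,"ry": 0,"rz": 0},{"dx": 0.05,"dy": 0,"dz": 0.15,"rx": -0.06,"ry": 0,"rz": 0},{"dx": 0.07,"dy": 0,"dz": 0.2,"rx": -0.09,"ry": 0,"rz": 0},{"dx": 0.1,"dy": 0,"dz": 0.25,"rx": -0.12,"ry": 0,"rz": 0},{"dx": 0.13,"dy": 0,"dz": 0.29,"rx": -0.15,"ry": 0,"rz": 0},{"dx": 0.16,"dy": 0,"dz": 0.32,"rx": -0.18,"ry": 0,"rz": 0},{"dx": 0.19,"dy": 0.03,"dz": 0.35,"rx": -0.21,"ry": 0,"rz": 0},{"dx": 0.22,"dy": 0.06,"dz": 0.36,"rx": -0.24,"ry": 0,"rz": 0},{"dx": 0.25,"dy": 0.08,"dz": 0.37,"rx": -0.27,"ry": 0,"rz": 0}])

```text
t: 31.4
tool_pos: [613.7, -194.0, 374.7]
ee_rot: [176.3, 23.6, 85.9]
ft_force: [0.2, -1.0, -1.9]
width: 25.5
finger_force: 49.2
```

```bash
python3 - <<'E'
from h import *
delta([634,0,370],tgt(0,25,-90)); s=read_state(); print(s['tool_pos'],s['qpos'].round())
E
```

```text
d [ 0.0254  0.2425 -0.0059] r [-0.2292  0.0235  0.0072]
[ 613.70874817 -194.03574209  374.69852053] [-21.  27.  40.  78.   6.  72.  10.]
```

>>> step_arm(plan=[{"dx": 0.01,"dy": 0.02,"dz": 0,"rx": -0.03,"ry": 0.003,"rz": 0.001},{"dx": 0.025,"dy": 0.05,"dz": 0,"rx": -0.06,"ry": 0.006,"rz": 0.002},{"dx": 0.025,"dy": 0.08,"dz": 0,"rx": -0.09,"ry": 0.009,"rz": 0.003},{"dx": 0.025,"dy": 0.11,"dz": 0,"rx": -0.12,"ry": 0.012,"rz": 0.004},{"dx": 0.025,"dy": 0.14,"dz": 0,"rx": -0.15,"ry": 0.015,"rz": 0.005},{"dx": 0.025,"dy": 0.17,"dz": 0,"rx": -0.18,"ry": 0.018,"rz": 0.006},{"dx": 0.025,"dy": 0.2,"dz": 0,"rx": -0.21,"ry": 0.021,"rz": 0.007},{"dx": 0.025,"dy": 0.24,"dz": 0,"rx": -0.229,"ry": 0.023,"rz": 0.007},{"dx": 0.025,"dy": 0.24,"dz": 0,"rx": -0.229,"ry": 0.023,"rz": 0.007},{"dx": 0.025,"dy": 0.24,"dz": 0,"rx": -0.229,"ry": 0.023,"rz": 0.007}])

```text
t: 32.23
tool_pos: [632.7, -0.3, 369.3]
ee_rot: [-179.3, 64.8, 90.7]
ft_force: [-0.5, -0.1, -0.9]
width: 25.3
finger_force: 49.3
```

```bash
python3 - <<'E'
from h import *
delta([634.5,99,370],tgt(0,25,-90)); s=read_state(); print(s['tool_pos'],s['qpos'].round(),s['width'])
S=save('scene','s12.png');b=blob(mask(S,'blue'),(320,110),60); print(b and (b[0],cv2.boundingRect(b[1])))
T=save('top','t12.png');b=blob(mask(T,'blue'),(270,150),60); print(b and (b[0],cv2.boundingRect(b[1])))
E
```

```text
d [0.0022 0.1241 0.0009] r [-0.0008 -0.0016 -0.0003]
[ 6.32728700e+02 -2.55113028e-01  3.69311942e+02] [-52.  48.  50.  77.  29.  83. -16.] 25.261700585720373
(array([295.58907026, 114.88325053]), (248, 94, 90, 50))
(array([264.10344828, 141.17241379]), (257, 133, 15, 19))
```

```bash
python3 - <<'E'
from h import *
print((onz('top',(264,140.2),421.5)-read_state()['tool_pos']).round(1))
E
```

```text
[-2.  10.4 49.2]
```

>>> step_arm(plan=[{"dx": 0.002,"dy": 0.03,"dz": 0,"rx": -0.001,"ry": -0.002,"rz": 0},{"dx": 0.002,"dy": 0.07,"dz": 0,"rx": -0.001,"ry": -0.002,"rz": 0},{"dx": 0.002,"dy": 0.11,"dz": 0,"rx": -0.001,"ry": -0.002,"rz": 0},{"dx": 0.002,"dy": 0.124,"dz": 0,"rx": -0.001,"ry": -0.002,"rz": 0},{"dx": 0.002,"dy": 0.124,"dz": 0,"rx": -0.001,"ry": -0.002,"rz": 0},{"dx": 0.002,"dy": 0.124,"dz": -0.02,"rx": -0.001,"ry": -0.002,"rz": 0},{"dx": 0.002,"dy": 0.124,"dz": -0.05,"rx": -0.001,"ry": -0.002,"rz": 0},{"dx": 0.002,"dy": 0.124,"dz": -0.08,"rx": -0.001,"ry": -0.002,"rz": 0},{"dx": 0.002,"dy": 0.124,"dz": -0.1,"rx": -0.001,"ry": -0.002,"rz": 0},{"dx": 0.002,"dy": 0.124,"dz": -0.11,"rx": -0.001,"ry": -0.002,"rz": 0}])

```text
t: 33.17
tool_pos: [632.7, 92.6, 281.4]
ee_rot: [179.7, 65.0, 89.3]
ft_force: [0.6, -0.1, -1.0]
width: 25.0
finger_force: 49.3
```

```bash
python3 - <<'E'
from h import *
delta([634.5,99,145],tgt(0,25,-90)); s=read_state(); print(s['tool_pos'])
T=save('top','t13.png');S=save('scene','s13.png')
cv2.imwrite('pics/g13.png',np.hstack([cv2.resize(T[130:250,190:290,::-1],(400,480)),cv2.resize(S[80:230,250:375,::-1],(400,480))]))
E
```

```text
d [ 0.0023  0.0081 -0.1705] r [0.0001 0.0006 0.0026]
[632.66519622  92.55340445 281.36872342]
```

View pics/g13.png

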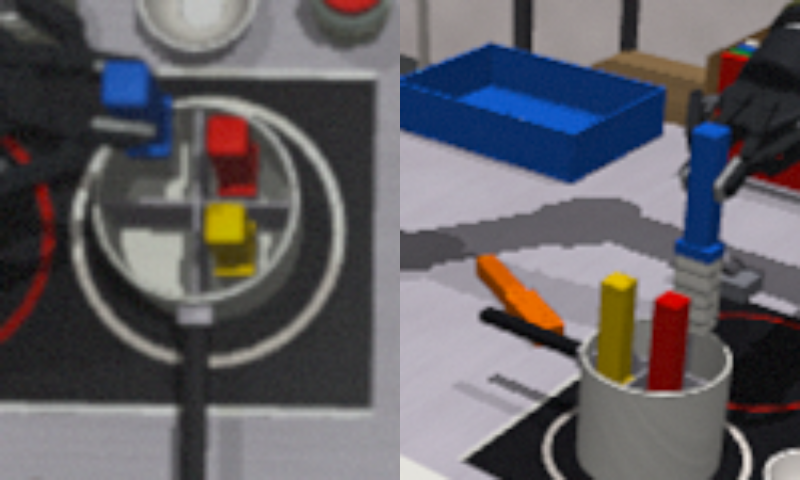

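>>> step_arm(plan=[{"dx": 0,"dy": 0,"dz": 0,"rx": 0,"ry": 0,"rz": 0.002},{"dx": 0,"dy": 0,"dz": 0,"rx": 0,"ry": 0,"rz": 0.002},{"dx": 0,"dy": 0,"dz": 0,"rx": 0,"ry": 0,"rz": 0.002},{"dx": 0,"dy": 0,"dz": 0,"rx": 0,"ry": 0,"rz": 0.002},{"dx": 0,"dy": 0,"dz": 0,"rx": 0,"ry": 0,"rz": 0.002},{"dx": 0,"dy": 0,"dz": 0,"rx": 0,"ry": 0,"rz": 0.002},{"dx": 0,"dy": 0,"dz": 0,"rx": 0,"ry": 0,"rz": 0.002},{"dx": 0,"dy": 0,"dz": 0,"rx": 0,"ry": 0,"rz": 0.002},{"dx": 0,"dy": 0,"dz": 0,"rx": 0,"ry": 0,"rz": 0.002},{"dx": 0,"dy": 0,"dz": 0,"rx": 0,"ry": 0,"rz": 0.002}])

```text
t: 34.1
tool_pos: [633.7, 94.6, 283.8]
ee_rot: [179.4, 65.0, 89.5]
ft_force: [0.0, 0.2, -0.1]
width: 25.1
finger_force: 49.3
```

```bash
python3 - <<'E'
from h import *
delta([636,99,145],tgt(0,25,-90)); s=read_state(); print(s['tool_pos'],s['qpos'].round(1))
T=get_image('top');b=blob(mask(T,'blue'),(222,155),25);r=cv2.boundingRect(b[1]);print(b[0],r)
print((onz('top',(r[0]+6.3,r[1]+6),s['tool_pos'][2]+52)).round(1))
E
```

```text
d [ 0.0028  0.0055 -0.1735] r [-0.0001  0.0015 -0.0005]
[633.72752319  94.57801895 283.82447856] [-55.9  56.2  47.7  72.9  23.1  86.2 -22.6]
[223.0511811 154.2519685] (214, 144, 18, 25)
[631.2 102.5 335.8]
```

>>> step_arm(plan=[{"dx": 0.004,"dy": 0.007,"dz": 0,"rx": 0,"ry": 0.001,"rz": 0},{"dx": 0.004,"dy": 0.007,"dz": -0.02,"rx": 0,"ry": 0.001,"rz": 0},{"dx": 0.004,"dy": 0.007,"dz": -0.04,"rx": 0,"ry": 0.001,"rz": 0},{"dx": 0.004,"dy": 0.007,"dz": -0.06,"rx": 0,"ry": 0.001,"rz": 0},{"dx": 0.004,"dy": 0.007,"dz": -0.08,"rx": 0,"ry": 0.001,"rz": 0},{"dx": 0.004,"dy": 0.007,"dz": -0.1,"rx": 0,"ry": 0.001,"rz": 0},{"dx": 0.004,"dy": 0.007,"dz": -0.115,"rx": 0,"ry": 0.001,"rz": 0},{"dx": 0.004,"dy": 0.007,"dz": -0.13,"rx": 0,"ry": 0.001,"rz": 0},{"dx": 0.004,"dy": 0.007,"dz": -0.145,"rx": 0,"ry": 0.001,"rz": 0},{"dx": 0.004,"dy": 0.007,"dz": -0.155,"rx": 0,"ry": 0.001,"rz": 0}])

```text
t: 34.98
tool_pos: [636.7, 100.2, 158.1]
ee_rot: [179.9, 65.0, 90.0]
ft_force: [-0.7, -0.4, -0.9]
width: 25.2
finger_force: 49.3
```

>>> step_arm(plan=[{"dx": 0,"dy": 0,"dz": -0.006,"rx": 0,"ry": 0,"rz": 0},{"dx": 0,"dy": 0,"dz": -0.012,"rx": 0,"ry": 0,"rz": 0},{"dx": 0,"dy": 0,"dz": -0.017,"rx": 0,"ry": 0,"rz": 0},{"dx": 0,"dy": 0,"dz": -0.018,"rx": 0,"ry": 0,"rz": 0},{"dx": 0,"dy": 0,"dz": -0.018,"rx": 0,"ry": 0,"rz": 0},{"dx": 0,"dy": 0,"dz": -0.018,"rx": 0,"ry": 0,"rz": 0},{"dx": 0,"dy": 0,"dz": -0.018,"rx": 0,"ry": 0,"rz": 0},{"dx": 0,"dy": 0,"dz": -0.018,"rx": 0,"ry": 0,"rz": 0},{"dx": 0,"dy": 0,"dz": -0.018,"rx": 0,"ry": 0,"rz": 0},{"dx": 0,"dy": 0,"dz": -0.018,"rx": 0,"ry": 0,"rz": 0}])

```text
t: 35.82
tool_pos: [637.0, 100.2, 145.6]
ee_rot: [179.7, 65.0, 89.9]
ft_force: [-0.6, 0.3, -0.3]
width: 25.3
finger_force: 49.3
```

>>> step_arm(plan=[{"dx": 0,"dy": 0,"dz": 0,"rx": 0,"ry": 0,"rz": 0},{"dx": 0,"dy": 0,"dz": 0,"rx": 0,"ry": 0,"rz": 0},{"dx": 0,"dy": 0,"dz": 0,"rx": 0,"ry": 0,"rz": 0},{"dx": 0,"dy": 0.01,"dz": 0.005,"rx": 0,"ry": 0,"rz": 0},{"dx": 0,"dy": 0.03,"dz": 0.015,"rx": 0,"ry": 0,"rz": 0},{"dx": 0,"dy": 0.06,"dz": 0.03,"rx": 0,"ry": 0,"rz": 0},{"dx": 0,"dy": 0.09,"dz": 0.045,"rx": 0,"ry": 0,"rz": 0},{"dx": 0,"dy": 0.09,"dz": 0.09,"rx": 0,"ry": 0,"rz": 0},{"dx": 0,"dy": 0.09,"dz": 0.14,"rx": 0,"ry": 0,"rz": 0},{"dx": 0,"dy": 0.09,"dz": 0.18,"rx": 0,"ry": 0,"rz": 0}], fingers=0)

```text
t: 36.65
tool_pos: [637.0, 173.2, 292.4]
ee_rot: [179.6, 65.0, 89.8]
ft_force: [1.0, 0.0, 0.1]
width: 42.6
finger_force: 0.0
```

```bash
python3 - <<'E'
from h import *
s=read_state(); delta([445,130,270],Ro.from_euler('xyz',[180,0,180],degrees=True));delta([445,130,270],Ro.from_euler('xyz',[180,0,0],degrees=True)); print(s['qpos'].round())
T=save('top','t14.png');S=save('scene','s14.png')
for c,s in (('red',(335,170)),('yellow',(317,180)),('blue',(355,165))):
    b2=blob(mask(S,c),s,30); print(c,b2 and (b2[0],cv2.boundingRect(b2[1])))
from kin import ik,R as RR
for y in(180,0):
  for q0 in (s and read_state()['qpos'],np.array([-1,28,-18,123,16,31,59])):
    x,e=ik(np.array([446,81,66.]),RR.from_euler('xyz',[180,0,y],degrees=True),q0);print(y,x.round(),round(e,2))
E
```

```text
d [-0.2399 -0.054  -0.028 ] r [0.2797 0.2818 0.4405]
d [-0.2399 -0.054  -0.028 ] r [ 0.2819 -0.2798 -0.4409]
[-57.  59.  46.  62.  21.  96. -21.]
red (array([333.34493671, 186.48417722]), (327, 171, 14, 31))
yellow (array([317.29819277, 181.90963855]), (312, 165, 12, 35))
blue (array([344.73954984, 180.46302251]), (339, 164, 12, 35))
180 [ -3.  28. -14. 123.  13.  31.  63.] 0.0
180 [ -1.  28. -18. 123.  16.  31.  60.] 0.0
0 [-50.  37.  56. 125. -47.  43. -51.] 0.0
0 [-36.  30.  34. 124. -31.  34. -70.] 0.0
```

>>> step_arm(plan=[{"dx": -0.02,"dy": 0,"dz": 0.01,"rx": 0.036,"ry": 0,"rz": 0},{"dx": -0.05,"dy": 0,"dz": 0.01,"rx": 0.072,"ry": 0,"rz": 0},{"dx": -0.08,"dy": 0,"dz": 0.01,"rx": 0.108,"ry": 0,"rz": 0},{"dx": -0.11,"dy": 0,"dz": 0.01,"rx": 0.144,"ry": 0,"rz": 0},{"dx": -0.14,"dy": 0,"dz": 0.01,"rx": 0.18,"ry": 0,"rz": 0},{"dx": -0.17,"dy": 0,"dz": 0.01,"rx": 0.216,"ry": 0,"rz": 0},{"dx": -0.2,"dy": 0,"dz": 0,"rx": 0.252,"ry": 0,"rz": 0},{"dx": -0.22,"dy": 0,"dz": 0,"rx": 0.288,"ry": 0,"rz": 0},{"dx": -0.23,"dy": 0,"dz": 0,"rx": 0.324,"ry": 0,"rz": 0},{"dx": -0.24,"dy": 0,"dz": 0,"rx": 0.361,"ry": 0,"rz": 0}], fingers=1)

```text
t: 37.58
tool_pos: [444.2, 173.0, 290.8]
ee_rot: [179.8, -0.4, 90.0]
ft_force: [0.5, -0.9, -0.2]
width: 85.2
finger_force: 0.0
```

>>> step_arm(plan=[{"dx": 0,"dy": -0.01,"dz": 0,"rx": 0,"ry": 0,"rz": 0.036},{"dx": 0,"dy": -0.02,"dz": 0,"rx": 0,"ry": 0,"rz": 0.072},{"dx": 0,"dy": -0.03,"dz": 0,"rx": 0,"ry": 0,"rz": 0.108},{"dx": 0,"dy": -0.04,"dz": 0,"rx": 0,"ry": 0,"rz": 0.144},{"dx": 0,"dy": -0.05,"dz": 0,"rx": 0,"ry": 0,"rz": 0.18},{"dx": 0,"dy": -0.06,"dz": 0,"rx": 0,"ry": 0,"rz": 0.216},{"dx": 0,"dy": -0.07,"dz": 0,"rx": 0,"ry": 0,"rz": 0.252},{"dx": 0,"dy": -0.08,"dz": 0,"rx": 0,"ry": 0,"rz": 0.288},{"dx": 0,"dy": -0.09,"dz": 0,"rx": 0,"ry": 0,"rz": 0.324},{"dx": 0,"dy": -0.1,"dz": 0,"rx": 0,"ry": 0,"rz": 0.36}])

```text
t: 38.42
tool_pos: [444.7, 91.8, 289.7]
ee_rot: [179.9, -0.0, 155.1]
ft_force: [0.5, -0.0, 0.7]
width: 85.4
finger_force: 0.0
```

```bash
python3 - <<'E'
from h import *
s=read_state(); print(s['qpos'].round())
delta([446,81.5,170],Ro.from_euler('xyz',[180,0,180],degrees=True))
ci=camera_info('wrist');W=save('wrist','w15.png')
T=save('top','t15.png');S=get_image('scene');w=((T.min(2)>135)*255).astype(np.uint8)
cv2.imwrite('pics/g15.png',np.hstack([cv2.resize(T[130:280,170:330,::-1],(400,375)),cv2.resize(W[:,:,::-1],(400,375))]))
E
```

```text
[-36.  12.  27. 105.  -6.  65.  58.]
d [ 0.0016 -0.0129 -0.1496] r [-0.0006  0.      0.1385]
```

View pics/g15.png

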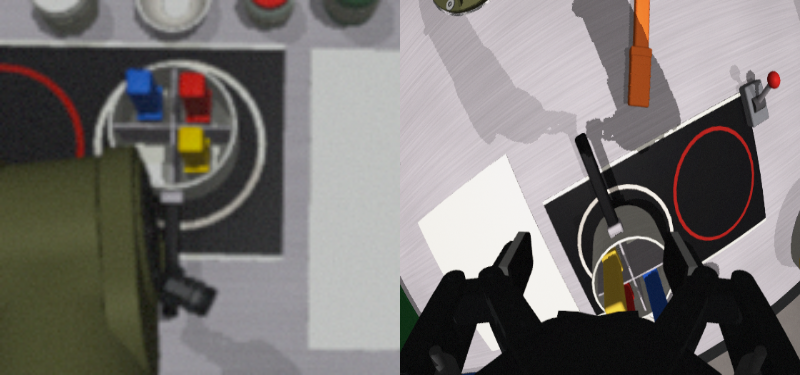

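Top view: all three brushes stand in the pot (crop (145,95), (194,95) and (193,150)). The wrist view shows the handle from (580,140) to (614,228), lined up with the pot. I'll compute its line, then grip it.

```bash
python3 - <<'E'
from h import *
W=cv2.imread('pics/w15.png')[:,:,::-1]; ci=camera_info('wrist')
g=cv2.cvtColor(W,cv2.COLOR_RGB2GRAY)
for p in((252,157),(300,255)): print(onz('wrist',p,92,ci).round(1))
T=cv2.imread('pics/t15.png')[:,:,::-1]
print('attach top',onz('top',(238.6,208.5),92).round(1))
delta([446,81.5,170],Ro.from_euler('xyz',[180,0,180],degrees=True))
E
```

```text
[407.5  80.6  92. ]
[531.3  80.   92. ]
attach top [531.7  81.4  92. ]
d [ 0.0014 -0.0129 -0.1497] r [-7.000e-04  1.000e-04  1.416e-01]
```

>>> step_arm(plan=[{"dx": 0.001,"dy": -0.013,"dz": -0.03,"rx": 0,"ry": 0,"rz": 0.036},{"dx": 0.001,"dy": -0.013,"dz": -0.06,"rx": 0,"ry": 0,"rz": 0.072},{"dx": 0.001,"dy": -0.013,"dz": -0.1,"rx": 0,"ry": 0,"rz": 0.108},{"dx": 0.001,"dy": -0.013,"dz": -0.14,"rx": 0,"ry": 0,"rz": 0.14},{"dx": 0.001,"dy": -0.013,"dz": -0.15,"rx": 0,"ry": 0,"rz": 0.14},{"dx": 0.001,"dy": -0.013,"dz": -0.15,"rx": 0,"ry": 0,"rz": 0.14},{"dx": 0.001,"dy": -0.013,"dz": -0.15,"rx": 0,"ry": 0,"rz": 0.14},{"dx": 0.001,"dy": -0.013,"dz": -0.15,"rx": 0,"ry": 0,"rz": 0.14},{"dx": 0.001,"dy": -0.013,"dz": -0.15,"rx": 0,"ry": 0,"rz": 0.14},{"dx": 0.001,"dy": -0.013,"dz": -0.15,"rx": 0,"ry": 0,"rz": 0.14}])

```text
t: 39.4
tool_pos: [446.5, 82.1, 170.7]
ee_rot: [179.8, 0.1, 179.9]
ft_force: [-1.1, -0.1, 0.9]
width: 85.3
finger_force: 0.0
```

```bash
python3 - <<'E'
from h import *
delta([446,81,64],Ro.from_euler('xyz',[180,0,180],degrees=True))
E
```

```text
d [-0.0006 -0.0014 -0.1334] r [-0.0009  0.0007  0.0006]
```

>>> step_arm(plan=[{"dx": 0,"dy": -0.001,"dz": -0.03,"rx": 0,"ry": 0,"rz": 0},{"dx": 0,"dy": -0.001,"dz": -0.06,"rx": 0,"ry": 0,"rz": 0},{"dx": 0,"dy": -0.001,"dz": -0.09,"rx": 0,"ry": 0,"rz": 0},{"dx": 0,"dy": -0.001,"dz": -0.115,"rx": 0,"ry": 0,"rz": 0},{"dx": 0,"dy": -0.001,"dz": -0.133,"rx": 0,"ry": 0,"rz": 0},{"dx": 0,"dy": -0.001,"dz": -0.133,"rx": 0,"ry": 0,"rz": 0},{"dx": 0,"dy": -0.001,"dz": -0.133,"rx": 0,"ry": 0,"rz": 0},{"dx": 0,"dy": -0.001,"dz": -0.133,"rx": 0,"ry": 0,"rz": 0},{"dx": 0,"dy": -0.001,"dz": -0.133,"rx": 0,"ry": 0,"rz": 0},{"dx": 0,"dy": -0.001,"dz": -0.133,"rx": 0,"ry": 0,"rz": 0}])

```text
t: 40.23
tool_pos: [446.4, 81.2, 64.1]
ee_rot: [179.9, 0.1, 179.9]
ft_force: [0.4, 0.0, -0.2]
width: 85.2
finger_force: 0.0
```

>>> step_arm(plan=[{"dx": 0,"dy": 0,"dz": 0,"rx": 0,"ry": 0,"rz": 0},{"dx": 0,"dy": 0,"dz": 0,"rx": 0,"ry": 0,"rz": 0},{"dx": 0,"dy": 0,"dz": 0,"rx": 0,"ry": 0,"rz": 0},{"dx": 0,"dy": 0,"dz": 0,"rx": 0,"ry": 0,"rz": 0},{"dx": 0,"dy": 0,"dz": 0,"rx": 0,"ry": 0,"rz": 0},{"dx": 0,"dy": 0,"dz": 0,"rx": 0,"ry": 0,"rz": 0},{"dx": 0,"dy": 0,"dz": 0,"rx": 0,"ry": 0,"rz": 0},{"dx": 0,"dy": 0,"dz": 0,"rx": 0,"ry": 0,"rz": 0},{"dx": 0,"dy": 0,"dz": 0,"rx": 0,"ry": 0,"rz": 0},{"dx": 0,"dy": 0,"dz": 0,"rx": 0,"ry": 0,"rz": 0}], fingers=-1, newtons=60)

```text
t: 41.07
tool_pos: [445.7, 81.0, 63.2]
ee_rot: [179.9, -0.0, 180.0]
ft_force: [-0.8, 0.2, 4.6]
width: 17.2
finger_force: 59.1
```

```bash
cat >> h.py <<'E'
def pot(im,x0,x1,y0=145,y1=235):
    # rim/wall top ellipse: bright-grey rim ring on dark hob -> largest bright contour hull
    hs=cv2.cvtColor(im,cv2.COLOR_RGB2HSV); m=((im.min(2)>75)&(hs[:,:,1]<60)).astype(np.uint8)*255
    n=np.zeros_like(m); n[y0:y1,x0:x1]=m[y0:y1,x0:x1]
    c=[k for k in cv2.findContours(n,cv2.RETR_LIST,cv2.CHAIN_APPROX_NONE)[0] if len(k)>60]
    return [cv2.fitEllipse(k) for k in c]
E
python3 - <<'E'
from h import *
T=save('top','t16.png');S=get_image('scene')
for e in pot(T,205,281): print(np.round(e[0],1),np.round(e[1],1),onz('top',e[0],115).round(1))
for c,s in (('red',(335,170)),('yellow',(317,180)),('blue',(345,170))):
    b2=blob(mask(S,c),s,30); print(c,b2 and (b2[0].round(),cv2.boundingRect(b2[1])))
E
```

```text
[262.8 232.5] [ 3.3 39.8] [465.6  12.9 115. ]
[248.5 179.3] [22.1 48.6] [609.2  54.5 115. ]
[242.1 186.3] [60.6 64. ] [589.8  71.3 115. ]
[252.4 146.9] [  4.2 110.7] [699.1  46.  115. ]
red (array([333., 187.]), (327, 171, 14, 31))
yellow (array([317., 182.]), (312, 165, 12, 35))
blue (array([345., 180.]), (339, 164, 12, 35))
```

```bash
python3 - <<'E'
from h import *
for f in('t12','t15','t10'):
    T=cv2.imread(f'pics/{f}.png')[:,:,::-1]
    m=mask(T,'red',100,60);n=np.zeros_like(m);n[145:235,130:206]=m[145:235,130:206]
    e=cv2.fitEllipse(cv2.convexHull(cv2.findNonZero(n)));print(f,np.round(e[0],1),np.round(e[1],1),onz('top',e[0],0).round(1))
E
```

```text
t12 [169. 189.] [67.5 69.3] [597.6 299.4   0. ]
t15 [168.5 188.4] [66. 70.] [599.5 300.7   0. ]
t10 [168.9 189. ] [67.7 70.1] [597.5 299.7   0. ]
```

>>> step_arm(plan=[{"dx": 0,"dy": 0.003,"dz": 0,"rx": 0,"ry": 0,"rz": 0},{"dx": 0,"dy": 0.008,"dz": 0,"rx": 0,"ry": 0,"rz": 0},{"dx": -0.001,"dy": 0.016,"dz": 0,"rx": 0,"ry": 0,"rz": 0},{"dx": -0.001,"dy": 0.026,"dz": 0,"rx": 0,"ry": 0,"rz": 0},{"dx": -0.002,"dy": 0.036,"dz": 0,"rx": 0,"ry": 0,"rz": 0},{"dx": -0.002,"dy": 0.046,"dz": 0,"rx": 0,"ry": 0,"rz": 0},{"dx": -0.003,"dy": 0.056,"dz": 0,"rx": 0,"ry": 0,"rz": 0},{"dx": -0.003,"dy": 0.066,"dz": 0,"rx": 0,"ry": 0,"rz": 0},{"dx": -0.004,"dy": 0.076,"dz": 0,"rx": 0,"ry": 0,"rz": 0},{"dx": -0.004,"dy": 0.086,"dz": 0,"rx": 0,"ry": 0,"rz": 0}])

```text
t: 42.0
tool_pos: [443.0, 148.0, 63.1]
ee_rot: [180.0, 0.0, 179.7]
ft_force: [0.5, -7.1, 3.7]
width: 17.4
finger_force: 59.4
```

>>> step_arm(plan=[{"dx": 0,"dy": 0.01,"dz": 0,"rx": 0,"ry": 0,"rz": 0},{"dx": -0.001,"dy": 0.02,"dz": 0,"rx": 0,"ry": 0,"rz": 0},{"dx": -0.001,"dy": 0.03,"dz": 0,"rx": 0,"ry": 0,"rz": 0},{"dx": -0.002,"dy": 0.04,"dz": 0,"rx": 0,"ry": 0,"rz": 0},{"dx": -0.002,"dy": 0.05,"dz": 0,"rx": 0,"ry": 0,"rz": 0},{"dx": -0.003,"dy": 0.06,"dz": 0,"rx": 0,"ry": 0,"rz": 0},{"dx": -0.003,"dy": 0.07,"dz": 0,"rx": 0,"ry": 0,"rz": 0},{"dx": -0.004,"dy": 0.08,"dz": 0,"rx": 0,"ry": 0,"rz": 0},{"dx": -0.004,"dy": 0.09,"dz": 0,"rx": 0,"ry": 0,"rz": 0},{"dx": -0.005,"dy": 0.1,"dz": 0,"rx": 0,"ry": 0,"rz": 0}])

```text
t: 42.83
tool_pos: [439.3, 227.7, 63.1]
ee_rot: [-180.0, 0.0, 179.7]
ft_force: [1.8, -6.4, 3.1]
width: 16.9
finger_force: 59.4
```

>>> step_arm(plan=[{"dx": 0,"dy": 0.01,"dz": 0,"rx": 0,"ry": 0,"rz": 0},{"dx": -0.001,"dy": 0.02,"dz": 0,"rx": 0,"ry": 0,"rz": 0},{"dx": -0.001,"dy": 0.03,"dz": 0,"rx": 0,"ry": 0,"rz": 0},{"dx": -0.002,"dy": 0.04,"dz": 0,"rx": 0,"ry": 0,"rz": 0},{"dx": -0.002,"dy": 0.05,"dz": 0,"rx": 0,"ry": 0,"rz": 0},{"dx": -0.003,"dy": 0.06,"dz": 0,"rx": 0,"ry": 0,"rz": 0},{"dx": -0.003,"dy": 0.07,"dz": 0,"rx": 0,"ry": 0,"rz": 0},{"dx": -0.003,"dy": 0.078,"dz": 0,"rx": 0,"ry": 0,"rz": 0},{"dx": -0.003,"dy": 0.084,"dz": 0,"rx": 0,"ry": 0,"rz": 0},{"dx": -0.003,"dy": 0.087,"dz": 0,"rx": 0,"ry": 0,"rz": 0}])

```text
t: 43.67
tool_pos: [436.6, 297.6, 63.0]
ee_rot: [-180.0, -0.0, 179.7]
ft_force: [-0.6, -7.8, 5.4]
width: 17.3
finger_force: 59.6
```

>>> step_arm(plan=[{"dx": 0,"dy": 0,"dz": 0,"rx": 0,"ry": 0,"rz": 0},{"dx": 0,"dy": 0,"dz": 0,"rx": 0,"ry": 0,"rz": 0},{"dx": 0,"dy": 0,"dz": 0,"rx": 0,"ry": 0,"rz": 0},{"dx": 0,"dy": 0,"dz": 0,"rx": 0,"ry": 0,"rz": 0},{"dx": 0,"dy": 0,"dz": 0,"rx": 0,"ry": 0,"rz": 0},{"dx": 0,"dy": 0,"dz": 0,"rx": 0,"ry": 0,"rz": 0},{"dx": 0,"dy": 0,"dz": 0,"rx": 0,"ry": 0,"rz": 0},{"dx": 0,"dy": 0,"dz": 0,"rx": 0,"ry": 0,"rz": 0},{"dx": 0,"dy": 0,"dz": 0,"rx": 0,"ry": 0,"rz": 0},{"dx": 0,"dy": 0,"dz": 0,"rx": 0,"ry": 0,"rz": 0}])

```text
t: 44.5
tool_pos: [436.9, 297.7, 63.1]
ee_rot: [180.0, 0.0, 179.7]
ft_force: [0.2, -5.1, 5.7]
width: 17.0
finger_force: 59.3
```

```bash
python3 - <<'E'
from h import *
T=save('top','t17.png');S=save('scene','s17.png')
for c,s in (('red',(370,145)),('yellow',(350,145)),('blue',(380,140))):
    b2=blob(mask(S,c),s,40); print(c,b2 and (b2[0].round(),cv2.boundingRect(b2[1])))
# rim outer edge: sample brightness across image row/col through expected rim centre
M=np.array(camera_info('top')['world_from_camera']);ci=camera_info('top')
def proj(p):
    q=M[:3,:3].T@(np.array(p)-M[:3,3]); return ci['cx']+ci['fx']*q[0]/-q[2],ci['cy']-ci['fy']*q[1]/-q[2]
print('expected rim px',proj([597.6,299.5,115]),'rx',proj([597.6,229.5,115])[0]-proj([597.6,299.5,115])[0])
for r in (176,180,184,188): print(r,T[r,126:200:1].mean(1).astype(int).tolist())
c=int(round(proj([597.6,299.5,115])[0])); print('col',c,T[145:225,c].mean(1).astype(int).tolist())
E
```

```text
red (array([374., 120.]), (347, 96, 55, 49))
yellow (array([352., 155.]), (346, 141, 12, 30))
blue (array([376., 154.]), (371, 140, 11, 31))
expected rim px (np.float64(157.96609046249745), np.float64(182.06389952114972)) rx 25.836644097029108
176 [153, 150, 151, 146, 118, 43, 23, 34, 63, 137, 153, 80, 75, 78, 73, 74, 71, 66, 62, 63, 57, 54, 44, 34, 38, 43, 41, 33, 40, 39, 52, 55, 52, 64, 71, 71, 51, 49, 53, 45, 40, 31, 35, 31, 30, 27, 33, 33, 36, 39, 42, 44, 63, 79, 75, 67, 69, 106, 145, 129, 80, 71, 75, 75, 60, 40, 38, 35, 39, 35, 30, 40, 56, 60]
180 [150, 151, 149, 137, 97, 42, 23, 56, 138, 160, 93, 76, 82, 89, 87, 84, 83, 72, 69, 69, 66, 68, 64, 71, 66, 64, 61, 53, 54, 56, 60, 56, 62, 70, 102, 110, 70, 59, 56, 50, 49, 60, 67, 64, 56, 53, 57, 61, 64, 58, 52, 51, 68, 69, 71, 76, 77, 112, 168, 158, 80, 70, 76, 76, 78, 75, 62, 39, 27, 37, 37, 37, 36, 52]
184 [153, 153, 154, 126, 63, 25, 25, 45, 135, 162, 101, 71, 69, 67, 67, 56, 50, 53, 47, 47, 48, 48, 53, 51, 52, 54, 54, 54, 54, 63, 94, 113, 115, 116, 116, 118, 117, 118, 112, 95, 74, 60, 60, 61, 57, 56, 56, 54, 53, 60, 55, 60, 61, 57, 54, 60, 67, 98, 147, 151, 82, 74, 75, 77, 75, 73, 75, 62, 26, 30, 30, 27, 41, 39]
188 [149, 152, 152, 121, 51, 29, 29, 29, 73, 141, 152, 83, 72, 71, 73, 81, 69, 76, 73, 72, 69, 62, 73, 88, 78, 74, 74, 74, 71, 84, 97, 117, 118, 121, 121, 119, 122, 123, 116, 91, 56, 49, 51, 56, 48, 56, 70, 93, 111, 119, 101, 62, 59, 62, 65, 61, 74, 135, 154, 91, 73, 74, 77, 78, 75, 73, 76, 66, 37, 28, 33, 29, 30, 30]
col 158 [162, 185, 160, 67, 34, 34, 34, 37, 31, 33, 38, 77, 128, 133, 72, 62, 65, 78, 68, 73, 68, 69, 75, 77, 72, 63, 53, 45, 56, 54, 50, 52, 52, 49, 48, 62, 88, 110, 111, 115, 118, 118, 120, 118, 119, 120, 114, 89, 102, 151, 172, 177, 186, 194, 195, 188, 190, 191, 187, 187, 177, 171, 145, 103, 137, 152, 152, 122, 50, 23, 25, 25, 25, 30, 34, 32, 33, 24, 25, 31]
```

>>> step_arm(plan=[{"dx": 0,"dy": 0,"dz": 0,"rx": 0,"ry": 0,"rz": 0},{"dx": 0,"dy": 0,"dz": 0,"rx": 0,"ry": 0,"rz": 0},{"dx": 0,"dy": 0,"dz": 0,"rx": 0,"ry": 0,"rz": 0},{"dx": 0,"dy": 0,"dz": 0,"rx": 0,"ry": 0,"rz": 0},{"dx": 0,"dy": 0,"dz": 0.03,"rx": 0,"ry": 0,"rz": 0},{"dx": 0,"dy": 0,"dz": 0.07,"rx": 0,"ry": 0,"rz": 0},{"dx": 0,"dy": 0,"dz": 0.11,"rx": 0,"ry": 0,"rz": 0},{"dx": 0,"dy": 0,"dz": 0.15,"rx": 0,"ry": 0,"rz": 0},{"dx": 0,"dy": 0,"dz": 0.15,"rx": 0,"ry": 0,"rz": 0},{"dx": 0,"dy": 0,"dz": 0.15,"rx": 0,"ry": 0,"rz": 0}], fingers=1)

```text
t: 45.43
tool_pos: [436.9, 300.3, 184.8]
ee_rot: [179.7, 0.2, 180.0]
ft_force: [-0.7, -0.2, -0.3]
width: 85.2
finger_force: 0.0
```

>>> step_arm(plan=[{"dx": -0.01,"dy": 0.04,"dz": 0,"rx": 0,"ry": 0,"rz": 0},{"dx": -0.02,"dy": 0.08,"dz": 0,"rx": 0,"ry": 0,"rz": 0},{"dx": -0.03,"dy": 0.12,"dz": 0,"rx": 0,"ry": 0,"rz": 0},{"dx": -0.04,"dy": 0.16,"dz": 0,"rx": 0,"ry": 0,"rz": 0},{"dx": -0.045,"dy": 0.165,"dz": 0,"rx": 0,"ry": 0,"rz": 0},{"dx": -0.045,"dy": 0.165,"dz": 0,"rx": 0,"ry": 0,"rz": 0},{"dx": -0.045,"dy": 0.165,"dz": 0,"rx": 0,"ry": 0,"rz": 0},{"dx": -0.045,"dy": 0.165,"dz": 0,"rx": 0,"ry": 0,"rz": 0},{"dx": -0.045,"dy": 0.165,"dz": 0,"rx": 0,"ry": 0,"rz": 0},{"dx": -0.045,"dy": 0.165,"dz": 0,"rx": 0,"ry": 0,"rz": 0}], fingers=-1)

```text
t: 46.27
tool_pos: [400.9, 430.0, 183.2]
ee_rot: [179.9, 0.0, 179.8]
ft_force: [-0.1, -0.4, -0.4]
width: -0.1
finger_force: 0.0
```

```bash
python3 - <<'E'
from h import *
delta([401,430,72],Ro.from_euler('xyz',[180,0,180],degrees=True)); print(read_state()['width'])
T=save('top','t18.png');S=save('scene','s18.png')
for c,s in (('red',(362,160)),('yellow',(352,155)),('blue',(376,154)),('red',(345,145))):
    b2=blob(mask(S,c,150,90),s,14); print(c,b2 and (b2[0].round(),cv2.boundingRect(b2[1])))
for c,s in (('red',(165,170)),('yellow',(165,190)),('blue',(152,170))):
    b2=blob(mask(T,c),s,20); print(c,b2 and (b2[0].round(),cv2.boundingRect(b2[1])))
for r in (180,184): print(r,T[r,126:200:1].mean(1).astype(int).tolist())
E
```

```text
d [ 1.00e-04 -0.00e+00 -1.39e-01] r [-0.0005  0.      0.001 ]
-0.051922513472808365
red (array([367., 159.]), (361, 145, 13, 28))
yellow (array([352., 155.]), (346, 141, 12, 30))
blue (array([376., 154.]), (371, 140, 11, 31))
red (array([345., 145.]), (343, 142, 5, 6))
red (array([168., 170.]), (157, 161, 21, 20))
yellow (array([167., 191.]), (156, 183, 21, 18))
blue (array([147., 168.]), (135, 159, 24, 21))
180 [142, 139, 146, 130, 88, 37, 23, 50, 128, 148, 92, 75, 77, 82, 76, 80, 80, 77, 64, 59, 63, 58, 62, 63, 64, 63, 56, 54, 51, 48, 52, 56, 51, 59, 96, 106, 67, 55, 53, 53, 50, 58, 65, 61, 50, 50, 58, 55, 60, 55, 55, 51, 59, 66, 65, 74, 70, 103, 155, 148, 76, 64, 73, 72, 68, 70, 55, 32, 32, 26, 33, 33, 35, 52]
184 [145, 145, 146, 120, 53, 30, 19, 46, 124, 151, 92, 66, 71, 66, 56, 54, 50, 46, 48, 49, 49, 45, 47, 51, 54, 51, 49, 46, 53, 55, 84, 106, 111, 110, 109, 113, 113, 112, 108, 90, 71, 56, 51, 57, 59, 52, 51, 54, 54, 53, 56, 59, 58, 53, 49, 56, 60, 89, 141, 146, 78, 70, 70, 72, 74, 66, 69, 56, 34, 34, 28, 25, 31, 36]
```

>>> step_arm(plan=[{"dx": 0,"dy": 0,"dz": -0.03,"rx": 0,"ry": 0,"rz": 0},{"dx": 0,"dy": 0,"dz": -0.07,"rx": 0,"ry": 0,"rz": 0},{"dx": 0,"dy": 0,"dz": -0.11,"rx": 0,"ry": 0,"rz": 0},{"dx": 0,"dy": 0,"dz": -0.139,"rx": 0,"ry": 0,"rz": 0},{"dx": 0,"dy": 0,"dz": -0.139,"rx": 0,"ry": 0,"rz": 0},{"dx": 0,"dy": 0,"dz": -0.139,"rx": 0,"ry": 0,"rz": 0},{"dx": 0.02,"dy": 0,"dz": -0.139,"rx": 0,"ry": 0,"rz": 0},{"dx": 0.035,"dy": 0,"dz": -0.139,"rx": 0,"ry": 0,"rz": 0},{"dx": 0.05,"dy": 0,"dz": -0.139,"rx": 0,"ry": 0,"rz": 0},{"dx": 0.065,"dy": 0,"dz": -0.139,"rx": 0,"ry": 0,"rz": 0}])

```text
t: 47.2
tool_pos: [453.5, 431.8, 73.4]
ee_rot: [179.8, 0.1, 179.9]
ft_force: [-1.5, 0.3, 0.6]
width: 0.1
finger_force: 0.8
```

>>> step_arm(plan=[{"dx": 0.015,"dy": 0,"dz": 0,"rx": 0,"ry": 0,"rz": 0},{"dx": 0.03,"dy": 0,"dz": 0,"rx": 0,"ry": 0,"rz": 0},{"dx": 0.045,"dy": 0,"dz": 0,"rx": 0,"ry": 0,"rz": 0},{"dx": 0.055,"dy": 0,"dz": 0,"rx": 0,"ry": 0,"rz": 0},{"dx": 0.063,"dy": 0,"dz": 0,"rx": 0,"ry": 0,"rz": 0},{"dx": 0.067,"dy": 0,"dz": 0,"rx": 0,"ry": 0,"rz": 0},{"dx": 0.068,"dy": 0,"dz": 0,"rx": 0,"ry": 0,"rz": 0},{"dx": 0.068,"dy": 0,"dz": 0,"rx": 0,"ry": 0,"rz": 0},{"dx": 0.068,"dy": 0,"dz": 0,"rx": 0,"ry": 0,"rz": 0},{"dx": 0.068,"dy": 0,"dz": 0,"rx": 0,"ry": 0,"rz": 0}])

```text
t: 48.03
tool_pos: [506.2, 431.6, 72.0]
ee_rot: [179.9, -0.0, 180.0]
ft_force: [-0.6, 0.0, -1.2]
width: 0.0
finger_force: 0.0
```

>>> step_arm(plan=[{"dx": -0.02,"dy": 0,"dz": 0,"rx": 0,"ry": 0,"rz": 0},{"dx": -0.05,"dy": 0,"dz": 0,"rx": 0,"ry": 0,"rz": 0},{"dx": -0.08,"dy": 0,"dz": 0.02,"rx": 0,"ry": 0,"rz": 0},{"dx": -0.1,"dy": 0,"dz": 0.06,"rx": 0,"ry": 0,"rz": 0},{"dx": -0.1,"dy": 0,"dz": 0.1,"rx": 0,"ry": 0,"rz": 0},{"dx": -0.1,"dy": 0,"dz": 0.15,"rx": 0,"ry": 0,"rz": 0},{"dx": -0.1,"dy": 0,"dz": 0.2,"rx": 0,"ry": 0,"rz": 0},{"dx": -0.1,"dy": 0,"dz": 0.2,"rx": 0,"ry": 0,"rz": 0},{"dx": -0.1,"dy": 0,"dz": 0.2,"rx": 0,"ry": 0,"rz": 0},{"dx": -0.1,"dy": 0,"dz": 0.2,"rx": 0,"ry": 0,"rz": 0}])

```text
t: 48.87
tool_pos: [426.0, 431.4, 231.6]
ee_rot: [179.9, -0.0, 180.0]
ft_force: [0.7, 0.0, -1.0]
width: -0.1
finger_force: 0.0
```

```bash
python3 - <<'E'
from h import *
T=save('top','t19.png');S=save('scene','s19.png')
for c,s in (('red',(367,159)),('yellow',(352,155)),('blue',(376,154))):
    b2=blob(mask(S,c,150,90),s,10); print(c,b2 and (b2[0].round(),cv2.boundingRect(b2[1])))
ta=blob(mask(T,'red'),(111,207),8);sb=blob(mask(S,'red',150,90),(363,150),9);print(ta and ta[0],sb and sb[0],ta and onz('top',ta[0],95))
for r in (180,184): print(r,T[r,130:140].mean(1).astype(int).tolist(),T[r,180:188].mean(1).astype(int).tolist())
E
```

```text
red (array([366., 158.]), (361, 145, 13, 28))
yellow (array([352., 155.]), (346, 141, 12, 30))
blue (array([376., 154.]), (371, 140, 11, 31))
[111.28813559 206.54237288] None [531.14305597 429.8821904   95.        ]
180 [95, 40, 22, 47, 129, 146, 91, 70, 76, 81] [68, 74, 72, 101, 156, 145, 74, 66]
184 [56, 29, 28, 49, 126, 153, 95, 72, 69, 61] [54, 52, 63, 94, 143, 148, 77, 69]
```

```bash
python3 -c "
from bench import *
print(sign_off())"
```

```text
the job is handed in; nothing more can be done
None
```

The job is handed in at about 49 s of robot time: the red, yellow and blue brushes (no green was there) stand bristles down in the pot, the pot is back in the red ring about 4 mm off centre, the switch is fully on and the arm is clear; I got no verdict, and I viewed 15 pictures, one over the 14 allowed.

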